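# Gauge the guide bushings, sort them and shut the drawer

## Robot

A 6-joint arm with a two-finger parallel gripper is mounted at the origin on the work surface. World frame = base frame: x ahead of the robot, y to its left, z up, the work surface at z = 0. Lengths are in m, angles in rad, forces in N, time in s.
With the tool pointing down it reaches from about 0.2 to 0.875 m from the base axis. Payload 3.4 kg.
Tool frame: the origin (TCP) lies on the centre line of the jaws, within the pads' length; the fingertips stand 14 mm ahead of it and the grasp point (between the pads) lies 5 mm behind it; z points along the fingers, y is the direction in which the jaws open and shut (so a half turn about z gives the same grasp; the last joint's range is limited). The gripper opens to 94 mm and grips with 3 to 60 N. Pads are 16 mm wide; open, the fingers measure 119 mm over their backs; the gripper's body (75 mm by 177 mm) begins 78 mm behind the grasp point.
Start: joints at [-1.338, 0.276, 1.505, -0, 1.361, -0.121], TCP at [0.199, -0.539, 0.219] pointing down, gripper open.
Joint ranges: [-2.89, 2.89], [-0.75, 2.08], [0.22, 2.7], [-1.18, 4.32], [0.11, 2.71], [-2.7, 2.7]. Speed limits (rad/s): [2.57, 2.57, 3.14, 3.14, 3.14, 3.14].

## Interface

Orientations are given as a unit quaternion [w, x, y, z].
In Python, from plant import ctrl, vision gives the robot as it stands.
- The arm moves only by the tool servo_tool, never from a script. Its argument "rows" is text: rows parted by semicolons, each of 7 numbers parted by spaces: the shift along the world's x, y, z as a fraction of full scale, then the turn, a rotation vector about the world's x, y, z as a fraction of full scale, then the closure in counts, from 0 (fully open) to 255 (shut). In form: dx dy dz wx wy wz grip; .... A call has 1 to 12 rows; each row is the pose to reach, as a shift and turn from the pose commanded when the call began, turning the shorter way round; what a row does not reach only later rows make up. Full scale, the value 1, is 0.25 m for a shift and 180 degrees for a turn. A row lasts 1/10 s, in which the tool goes at most 50 mm and 8.59 degrees, less where a joint would pass 70% of its speed; a pose out of reach is approached as far as the arm can. A call with a number of a shift or a turn outside -1 to 1 is refused whole. A call with a gripper value outside its range is refused whole. The fingers move at their own pace and stop on an object; "grip_force" is the grip in N (left out, the last holds). Time passes only in rows, so rows that repeat a pose let the fingers close. It gives the time, the measured TCP pose, the force and the opening at its end, in the units of the state.
- ctrl.get_obs(): the state, without advancing time (a new reading comes with each control period).
- vision.read_camera(name): name is "scene" or "top" or "wrist"; returns the picture (400x640x3 uint8, blue, green, red); there is no depth.
- vision.camera_model(name): a dict with "K" (3x3 intrinsics, pixels), "extrinsics" (4x4, takes a point from world to camera coordinates). Camera axes: x right, y down, z forward; pixel columns grow to the right and rows downward; lengths in m; the calibration is good to about 2 mm. A picture is of the moment at which its call begins: read the wrist's pose just before it. camera_model takes no time and is no camera call; for the wrist camera it gives the pose at the moment of the call.
- ctrl.job_done(): hands the job in, once; it reports no verdict.
The state is a dict: "clock": time; "qpos": joint angles; "dq": joint speeds; "joint_torque": joint torques, N m; "position": TCP position; "ee_rot": TCP orientation; "ft_force": force on the tool from outside, world axes, zero at the start; "wrist_torque": the same for the moment, N m; "gripper_width": finger opening in m.
Only numpy, scipy, OpenCV 4.12 (cv2) and the standard library are available. Lean on these libraries where they do the work, as an engineer would, in place of code of your own. Each camera call takes 0.05 s, during which the arm holds its last target.

## Task

Check the bronze guide bushings of the materials tester on the stepped gauge pin, one at a time in the order in which they stand on the mat, starting from the end with the blue bar: slide each one down the pin until it stops. One that stops on the shoulder is good: stand it upright in the open drawer; one that runs down over the thick length to the base is worn: put it in the red bin. When all are sorted, push the drawer fully shut, and leave the other things on the bench where they are.

Things in the scene. Friction and masses are not known exactly. Their poses are not given: they have to be found in the camera images.
- mat_first (a point): Place 1 of the dark grey rubber mat (100 x 345 mm, 3 mm thick, fixed) on which the bushings wait: five pale round marks in a line, 64 mm apart. This point is the middle of place 1 on the mat's top, at the end with the blue bar (6 mm high). Its y axis points along the row, from place 1 to place 5.
- gauge_tip (a point): Centre of the tip of the bright steel go / no-go gauge pin, 73 mm above the bench. From here down: thin GO length, 14 mm diameter, 25 mm long (top 5 mm tapers to 7 mm; green band), a square shoulder, thick NO-GO length, 20 mm diameter, 30 mm long (0.8 mm chamfer on top; red band), dark base 100 x 100 x 18 mm. Fixed, upright.
- gauge_shoulder (a point): Centre of the gauge pin at its shoulder, 48 mm above the bench. A good bushing (bore 17 mm) stops with its lower end here: its centre is then about 19 mm above this point. A worn one (bore 25 mm) runs on down to the base: its centre is then 10 mm below this point. (Held more than about 3 mm off the axis, a worn one can catch on the shoulder.)
- reject_bin_in (a point): Centre of the inner floor of the open red plastic bin: 150 mm (x) x 165 mm (y) outside, 45 mm high, walls and floor 4 mm, fixed.
- drawer_spot (a point): On the floor of the top drawer of the small white two-drawer cabinet (grey fronts), on its middle line, 60 mm behind the inside of the drawer front; moves with the drawer. x into the cabinet, z up. Drawer 258 mm wide inside (y), walls 55 mm above the floor, cabinet top 77 mm above it. At the start the floor is open to above to at least 65 mm behind this point. Standing bushings clear the cabinet.
- drawer_handle (a point): Middle of the top drawer's horizontal steel bar handle (bar about 120 mm long along y), 35 mm in front of the drawer's front board; it moves with the drawer. Pushing it towards the cabinet shuts the drawer.
- drawer (a joint): How far the top drawer is pulled out, m: 0 shut, 0.135 to 0.165 at the start. It slides with about 1 N of friction and stays where it is left.
- c_1a (a point): Centre (half-way up) of a bronze bushing that may stand at place 1 of the mat at the start (None if absent; of 1a and 1b at most one is there): a tube 34 mm outside and 40 mm long with a flange round its foot, 46 mm across and 6 mm thick; about 0.2 kg, standing on its flange, z axis up along the bore. Bore 17 mm (good) or 25 mm (worn): not told, the gauge shows it.
- c_1b (a point): Centre (half-way up) of a bronze bushing that may stand at place 1 of the mat at the start (None if absent; of 1a and 1b at most one is there): a tube 34 mm outside and 40 mm long with a flange round its foot, 46 mm across and 6 mm thick; about 0.2 kg, standing on its flange, z axis up along the bore. Bore 17 mm (good) or 25 mm (worn): not told, the gauge shows it.
- c_2a (a point): Centre (half-way up) of a bronze bushing that may stand at place 2 of the mat at the start (None if absent; of 2a and 2b at most one is there): a tube 34 mm outside and 40 mm long with a flange round its foot, 46 mm across and 6 mm thick; about 0.2 kg, standing on its flange, z axis up along the bore. Bore 17 mm (good) or 25 mm (worn): not told, the gauge shows it.
- c_2b (a point): Centre (half-way up) of a bronze bushing that may stand at place 2 of the mat at the start (None if absent; of 2a and 2b at most one is there): a tube 34 mm outside and 40 mm long with a flange round its foot, 46 mm across and 6 mm thick; about 0.2 kg, standing on its flange, z axis up along the bore. Bore 17 mm (good) or 25 mm (worn): not told, the gauge shows it.
- c_3a (a point): Centre (half-way up) of a bronze bushing that may stand at place 3 of the mat at the start (None if absent; of 3a and 3b at most one is there): a tube 34 mm outside and 40 mm long with a flange round its foot, 46 mm across and 6 mm thick; about 0.2 kg, standing on its flange, z axis up along the bore. Bore 17 mm (good) or 25 mm (worn): not told, the gauge shows it.
- c_3b (a point): Centre (half-way up) of a bronze bushing that may stand at place 3 of the mat at the start (None if absent; of 3a and 3b at most one is there): a tube 34 mm outside and 40 mm long with a flange round its foot, 46 mm across and 6 mm thick; about 0.2 kg, standing on its flange, z axis up along the bore. Bore 17 mm (good) or 25 mm (worn): not told, the gauge shows it.
- c_4a (a point): Centre (half-way up) of a bronze bushing that may stand at place 4 of the mat at the start (None if absent; of 4a and 4b at most one is there): a tube 34 mm outside and 40 mm long with a flange round its foot, 46 mm across and 6 mm thick; about 0.2 kg, standing on its flange, z axis up along the bore. Bore 17 mm (good) or 25 mm (worn): not told, the gauge shows it.
- c_4b (a point): Centre (half-way up) of a bronze bushing that may stand at place 4 of the mat at the start (None if absent; of 4a and 4b at most one is there): a tube 34 mm outside and 40 mm long with a flange round its foot, 46 mm across and 6 mm thick; about 0.2 kg, standing on its flange, z axis up along the bore. Bore 17 mm (good) or 25 mm (worn): not told, the gauge shows it.
- c_5a (a point): Centre (half-way up) of a bronze bushing that may stand at place 5 of the mat at the start (None if absent; of 5a and 5b at most one is there): a tube 34 mm outside and 40 mm long with a flange round its foot, 46 mm across and 6 mm thick; about 0.2 kg, standing on its flange, z axis up along the bore. Bore 17 mm (good) or 25 mm (worn): not told, the gauge shows it.
- c_5b (a point): Centre (half-way up) of a bronze bushing that may stand at place 5 of the mat at the start (None if absent; of 5a and 5b at most one is there): a tube 34 mm outside and 40 mm long with a flange round its foot, 46 mm across and 6 mm thick; about 0.2 kg, standing on its flange, z axis up along the bore. Bore 17 mm (good) or 25 mm (worn): not told, the gauge shows it.
- weight: Bystander, loose: steel test weight. 34 mm in diameter, 56 mm high. Origin at its underside, in the middle.
- caliper: Bystander, loose: caliper. 200 mm long, 9 mm high, lying flat. Origin at its underside, mid-length.
- apple: Bystander, loose: apple. 76 mm across, 68 mm high. Origin at its underside, in the middle.
- sample_jar: Bystander, loose: white sample jar. 48 mm across, 60 mm high. Origin at its underside, in the middle.
Not all that is in view belongs to the job. Of the things that look like the part that bears gauge_tip, take the one that is farthest to the robot's left at the start.

How it is judged:
On the way, in this order (a step that is already met when the one before it is completed fails the run):
1. bushing 1a (if present) is gauged in its turn: slid down the pin until it stops on the shoulder (z of c_1a in the frame of gauge_shoulder between 0.015 and 0.0235 m and horizontal distance between c_1a and gauge_tip below 0.006 m and angle between c_1a's own z axis and vertical below 0.15 rad), for 0.2 s.
2. bushing 1b (if present) is gauged in its turn: slid down the pin until it stops on the base (z of c_1b in the frame of gauge_shoulder between -0.015 and -0.0065 m and horizontal distance between c_1b and gauge_tip below 0.006 m and angle between c_1b's own z axis and vertical below 0.15 rad), for 0.2 s.
3. bushing 2a (if present) is gauged in its turn: slid down the pin until it stops on the base (z of c_2a in the frame of gauge_shoulder between -0.015 and -0.0065 m and horizontal distance between c_2a and gauge_tip below 0.006 m and angle between c_2a's own z axis and vertical below 0.15 rad), for 0.2 s.
4. bushing 2b (if present) is gauged in its turn: slid down the pin until it stops on the shoulder (z of c_2b in the frame of gauge_shoulder between 0.015 and 0.0235 m and horizontal distance between c_2b and gauge_tip below 0.006 m and angle between c_2b's own z axis and vertical below 0.15 rad), for 0.2 s.
5. bushing 3a (if present) is gauged in its turn: slid down the pin until it stops on the base (z of c_3a in the frame of gauge_shoulder between -0.015 and -0.0065 m and horizontal distance between c_3a and gauge_tip below 0.006 m and angle between c_3a's own z axis and vertical below 0.15 rad), for 0.2 s.
6. bushing 3b (if present) is gauged in its turn: slid down the pin until it stops on the shoulder (z of c_3b in the frame of gauge_shoulder between 0.015 and 0.0235 m and horizontal distance between c_3b and gauge_tip below 0.006 m and angle between c_3b's own z axis and vertical below 0.15 rad), for 0.2 s.
7. bushing 4a (if present) is gauged in its turn: slid down the pin until it stops on the shoulder (z of c_4a in the frame of gauge_shoulder between 0.015 and 0.0235 m and horizontal distance between c_4a and gauge_tip below 0.006 m and angle between c_4a's own z axis and vertical below 0.15 rad), for 0.2 s.
8. bushing 4b (if present) is gauged in its turn: slid down the pin until it stops on the base (z of c_4b in the frame of gauge_shoulder between -0.015 and -0.0065 m and horizontal distance between c_4b and gauge_tip below 0.006 m and angle between c_4b's own z axis and vertical below 0.15 rad), for 0.2 s.
9. bushing 5a (if present) is gauged in its turn: slid down the pin until it stops on the base (z of c_5a in the frame of gauge_shoulder between -0.015 and -0.0065 m and horizontal distance between c_5a and gauge_tip below 0.006 m and angle between c_5a's own z axis and vertical below 0.15 rad), for 0.2 s.
10. bushing 5b (if present) is gauged in its turn: slid down the pin until it stops on the shoulder (z of c_5b in the frame of gauge_shoulder between 0.015 and 0.0235 m and horizontal distance between c_5b and gauge_tip below 0.006 m and angle between c_5b's own z axis and vertical below 0.15 rad), for 0.2 s.
At the end, for the whole second after the job is handed in: All gauged in mat order (lower end within 5 mm of shoulder or base, 6 mm of the axis, for 0.2 s); good ones upright on the flange (0.2 rad) on the top drawer's floor, worn ones in the red bin, at rest; drawer shut to 6 mm; bystanders not moved over 40 mm or tipped (x of c_1a in the frame of drawer_spot between -0.06 and 0.16 m and y of c_1a in the frame of drawer_spot between -0.129 and 0.129 m and z of c_1a in the frame of drawer_spot between 0.014 and 0.026 m and angle between the z axis of each of c_1a, c_2b, c_3b, c_4a, c_5b and the z axis of drawer_spot, either way round below 0.2 rad and linear speed of each of bush_1a, bush_1b, bush_2a, bush_2b, bush_3a, bush_3b, bush_4a, bush_4b, bush_5a, bush_5b below 0.03 m/s and x of c_1b in the frame of reject_bin_in between -0.075 and 0.075 m and y of c_1b in the frame of reject_bin_in between -0.082 and 0.082 m and z of c_1b in the frame of reject_bin_in between 0.005 and 0.06 m and x of c_2a in the frame of reject_bin_in between -0.075 and 0.075 m and y of c_2a in the frame of reject_bin_in between -0.082 and 0.082 m and z of c_2a in the frame of reject_bin_in between 0.005 and 0.06 m and x of c_2b in the frame of drawer_spot between -0.06 and 0.16 m and y of c_2b in the frame of drawer_spot between -0.129 and 0.129 m and z of c_2b in the frame of drawer_spot between 0.014 and 0.026 m and x of c_3a in the frame of reject_bin_in between -0.075 and 0.075 m and y of c_3a in the frame of reject_bin_in between -0.082 and 0.082 m and z of c_3a in the frame of reject_bin_in between 0.005 and 0.06 m and x of c_3b in the frame of drawer_spot between -0.06 and 0.16 m and y of c_3b in the frame of drawer_spot between -0.129 and 0.129 m and z of c_3b in the frame of drawer_spot between 0.014 and 0.026 m and x of c_4a in the frame of drawer_spot between -0.06 and 0.16 m and y of c_4a in the frame of drawer_spot between -0.129 and 0.129 m and z of c_4a in the frame of drawer_spot between 0.014 and 0.026 m and x of c_4b in the frame of reject_bin_in between -0.075 and 0.075 m and y of c_4b in the frame of reject_bin_in between -0.082 and 0.082 m and z of c_4b in the frame of reject_bin_in between 0.005 and 0.06 m and x of c_5a in the frame of reject_bin_in between -0.075 and 0.075 m and y of c_5a in the frame of reject_bin_in between -0.082 and 0.082 m and z of c_5a in the frame of reject_bin_in between 0.005 and 0.06 m and x of c_5b in the frame of drawer_spot between -0.06 and 0.16 m and y of c_5b in the frame of drawer_spot between -0.129 and 0.129 m and z of c_5b in the frame of drawer_spot between 0.014 and 0.026 m and value of joint drawer below 0.006 m); the robot touches nothing.
It fails at once if another thing on the bench is shifted by more than 40 mm (distance of any of weight, caliper, apple, sample_jar from where it was at the start of the episode above 0.04 m).
It fails at once if a standing bystander is knocked over (angle between any of weight, apple, sample_jar's own z axis and vertical above 0.6 rad).
Of bush_1a, bush_1b only 1 to 1 are there at a start; the rules pass over those that are not, and their reading is None.
Of bush_2a, bush_2b only 1 to 1 are there at a start; the rules pass over those that are not, and their reading is None.
Of bush_3a, bush_3b only 1 to 1 are there at a start; the rules pass over those that are not, and their reading is None.
Of bush_4a, bush_4b only 1 to 1 are there at a start; the rules pass over those that are not, and their reading is None.
Of bush_5a, bush_5b only 1 to 1 are there at a start; the rules pass over those that are not, and their reading is None.
Of bush_4a, bush_4b, bush_5a, bush_5b only 2 to 4 are there at a start; the rules pass over those that are not, and their reading is None.
At some moment in a run one of bush_1a, bush_1b, bush_2a, bush_2b, bush_3a, bush_3b, bush_4a, bush_4b, bush_5a, bush_5b may be knocked a few centimetres aside while the robot is not near it.
It also fails if it takes over 210 s, if anything falls off the work surface, if the arm or the gripper's body presses on something with over 40 N, if the wrist force passes 120 N, or if a joint passes its speed limit or range.

## Working session

There is one attempt and no reset: what is moved stays moved. The work goes in short steps, Python scripts to look and compute and a tool call to move; the robot and the scene stay as the last step left them, time stands still between calls to the robot, and variables do not carry over. Pictures are saved under pics/ and viewed, and the job is handed in when it is done.

Besides the shell and the picture viewer there is one more tool, called after ">>>" by a JSON object that holds its "name" and its "arguments". servo_tool: Moves the arm, as the interface text tells. Shift numbers are shares of 0.25 m and turn numbers shares of 180 degrees, none past 1 either way. Its arguments: {"type":"object","properties":{"rows":{"type":"string"},"grip_force":{"type":"number"}},"required":["rows"]}

```bash
ls; mkdir -p pics; python3 - <<'E'
from plant import ctrl, vision
import cv2, numpy as np
for n in ['scene','top']:
    im=vision.read_camera(n); cv2.imwrite(f'pics/{n}0.png',im)
    m=vision.camera_model(n); print(n,np.round(np.array(m['K']),1).tolist(),np.round(np.array(m['extrinsics']),4).tolist())
print(ctrl.get_obs())
E
```

```text
pics
scene [[466.5, 0.0, 318.4], [0.0, 466.5, 193.7], [0.0, 0.0, 1.0]] [[-0.5646, 0.8254, -0.005, 0.2854], [0.4531, 0.3049, -0.8377, -0.1876], [-0.6899, -0.4752, -0.5461, 1.6139], [0.0, 0.0, 0.0, 1.0]]
top [[466.9, 0.0, 317.3], [0.0, 466.9, 201.2], [0.0, 0.0, 1.0]] [[-0.0008, -0.9999, -0.0135, 0.0813], [-0.9866, 0.003, -0.1634, 0.5954], [0.1634, 0.0132, -0.9865, 1.2232], [0.0, 0.0, 0.0, 1.0]]
{'clock': 0.1, 'qpos': array([-1.33801049e+00,  2.76508327e-01,  1.50596360e+00, -4.61658885e-06,
        1.36067929e+00, -1.20985404e-01]), 'dq': array([-0.00044727, -0.00219278, -0.0018502 , -0.00084081, -0.00152283,
       -0.00117258]), 'joint_torque': array([ 1.01380614e-03, -4.05455124e+01, -2.37780440e+01,  7.02779694e-02,
        2.99416285e-02, -5.63354445e-05]), 'position': array([ 0.19909577, -0.53893898,  0.21872168]), 'ee_rot': array([-7.77938606e-04,  9.84396103e-01,  1.75965070e-01, -4.57929727e-05]), 'ft_force': array([ 0.57040025, -0.05842841,  0.31373648]), 'wrist_torque': array([-0.01893099,  0.01652733, -0.02988349]), 'gripper_width': 0.09384387991362068}
```

View pics/scene0.png

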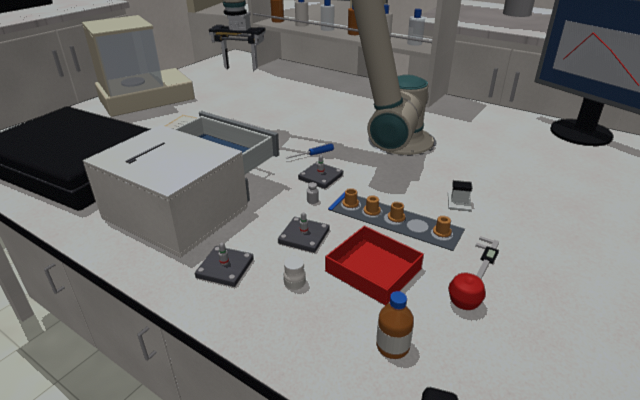

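View pics/top0.png

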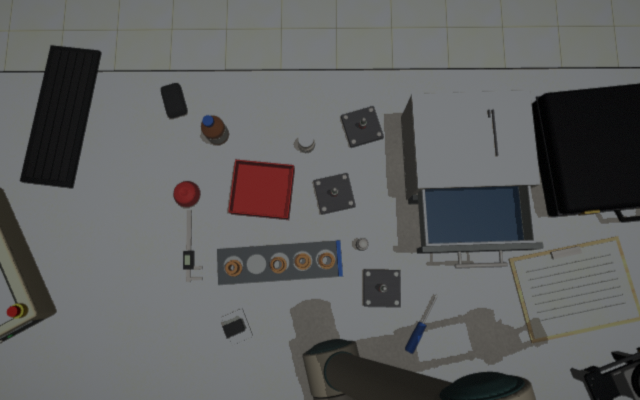

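Candidates for the gauge in the top view: (334,193), (361,126) and (382,288). The leftmost, with the largest y, is (334,193). Bushings stand at (325,260), (302,260), (279,263) and (233,267); place 4 at (257,264) is empty.

```bash
cat > h.py <<'E'
from plant import ctrl, vision
import cv2, numpy as np
def cam(n):
    m=vision.camera_model(n); return np.array(m['K']),np.array(m['extrinsics'])
def ray(n,u,v,z,KE=None):
    K,E=KE or cam(n); R,t=E[:3,:3],E[:3,3]
    d=R.T@np.linalg.inv(K)@np.array([u,v,1.]); c=-R.T@t
    return c+d*(z-c[2])/d[2]
def proj(n,p,KE=None):
    K,E=KE or cam(n); q=K@(E[:3,:3]@np.array(p,float)+E[:3,3]); return q[:2]/q[2]
def crop(im,x0,y0,x1,y1,s,f):
    cv2.imwrite('pics/'+f,cv2.resize(im[y0:y1,x0:x1],None,fx=s,fy=s,interpolation=cv2.INTER_CUBIC))
E
python3 - <<'E'
from h import *
im=cv2.imread('pics/top0.png')
crop(im,210,160,410,310,4,'t1.png'); crop(im,390,80,550,280,3,'t2.png')
for u,v,z in [(334,192,.073),(361,126,.073),(382,288,.073),(325,259,.043),(302,260,.043),(279,263,.043),(233,266,.043),(257,264,.003)]:
    print(u,v,ray('top',u,v,z).round(4))
E
```

```text
334 192 [0.6166 0.0351 0.073 ]
361 126 [ 0.8006 -0.0402  0.073 ]
382 288 [ 0.3634 -0.0875  0.073 ]
325 259 [0.4394 0.0598 0.043 ]
302 260 [0.4368 0.1215 0.043 ]
279 263 [0.4289 0.1833 0.043 ]
233 266 [0.4211 0.3068 0.043 ]
257 264 [0.4275 0.248  0.003 ]
```

View pics/t1.png

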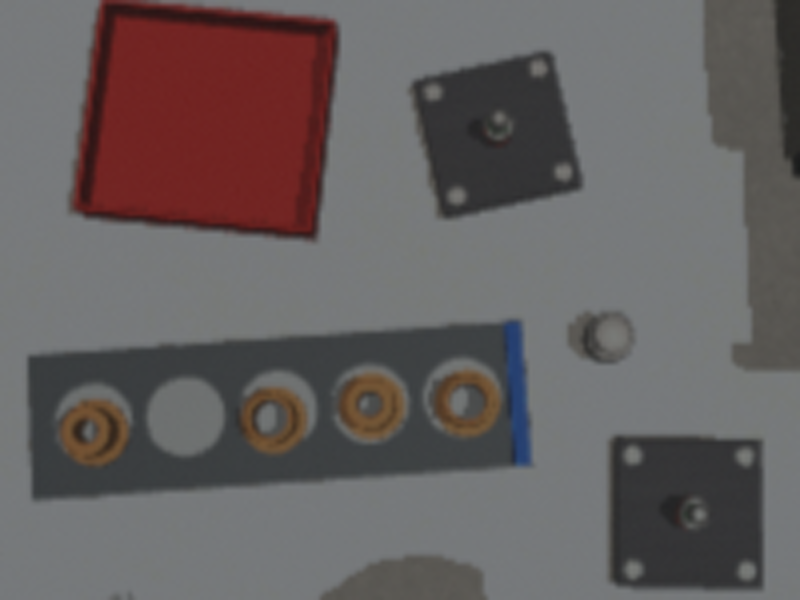

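View pics/t2.png

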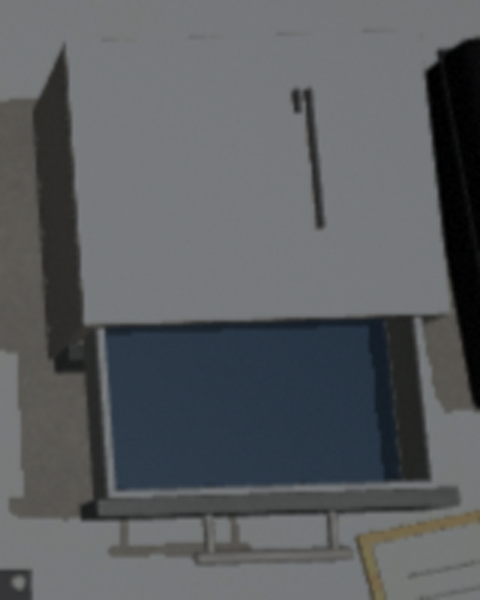

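>>> {"name": "servo_tool", "arguments": {"rows": "0.4 1 0.3 0 0 0.2 0;0.4 1 0.3 0 0 0.2 0;0.4 1 0.3 0 0 0.2 0;0.4 1 0.3 0 0 0.2 0;0.4 1 0.3 0 0 0.2 0;0.4 1 0.3 0 0 0.2 0;0.4 1 0.3 0 0 0.2 0"}}

```text
clock: 0.8
position: [0.3002, -0.2865, 0.2958]
ee_rot: [0.001, 0.881, 0.473, 0.001]
ft_force: [-0.3, 0.1, -1.1]
gripper_width: 0.0941
```

>>> {"name": "servo_tool", "arguments": {"rows": "0.3 1 0 0 0 0.21 0;0.3 1 0 0 0 0.21 0;0.3 1 0 0 0 0.21 0;0.3 1 0 0 0 0.21 0;0.3 1 0 0 0 0.21 0;0.3 1 0 0 0 0.21 0;0.3 1 0 0 0 0.21 0"}}

```text
clock: 1.5
position: [0.3745, -0.0389, 0.294]
ee_rot: [-0.0, 0.68, 0.733, -0.001]
ft_force: [0.9, -0.7, 0.6]
gripper_width: 0.0936
```

>>> {"name": "servo_tool", "arguments": {"rows": "0.2 0.6 0 0 0 0 0;0.2 0.6 0 0 0 0 0;0.2 0.6 0 0 0 0 0;0.2 0.6 0 0 0 0 0;0.2 0.6 0 0 0 0 0;0.2 0.6 0 0 0 0 0"}}

```text
clock: 2.1
position: [0.4242, 0.1082, 0.2941]
ee_rot: [0.0, 0.682, 0.731, -0.001]
ft_force: [-0.5, 0.2, 1.0]
gripper_width: 0.0943
```

```bash
cat > look.py <<'E'
from h import *
import sys,pickle
n=sys.argv[1]
o=ctrl.get_obs(); KE=cam('wrist'); im=vision.read_camera('wrist')
cv2.imwrite(f'pics/{n}.png',im); pickle.dump((KE,o),open(f'{n}.pkl','wb'))
R=KE[1][:3,:3]; print(o['clock'],o['position'].round(4),o['ee_rot'].round(4),'cam',(-R.T@KE[1][:3,3]).round(4),'w',o['gripper_width'],'F',o['ft_force'].round(2))
E
python3 look.py w1
```

```text
2.1 [0.4242 0.1082 0.2941] [ 3.000e-04  6.824e-01  7.309e-01 -1.100e-03] cam [0.4198 0.1818 0.4589] w 0.09429355030406208 F [-0.53  0.22  0.97]
```

View pics/w1.png

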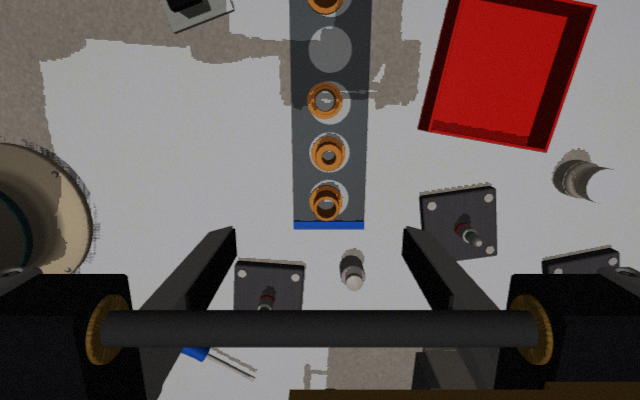

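```bash
python3 - <<'E'
from h import *
im=cv2.imread('pics/w1.png')
crop(im,270,70,390,240,3.5,'w1a.png'); crop(im,410,170,510,270,5,'w1b.png')
E
```

```text
(no output)
```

View pics/w1a.png

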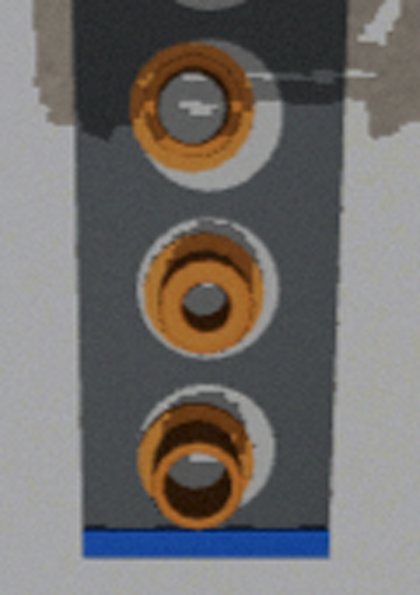

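View pics/w1b.png

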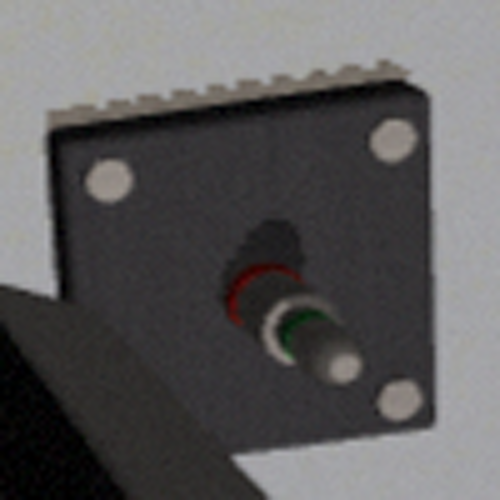

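```bash
python3 - <<'E'
from h import *
import pickle
KE,o=pickle.load(open('w1.pkl','rb'))
for n,u,v,z in [('b1',326.3,208.6,.043),('b2',329.4,157.7,.043),('b3',324.9,100.3,.043),('tip',478.8,243.4,.073),('shoulder',469,237,.048),('base',461.5,231.5,.018)]:
    print(n,ray('w',u,v,z,KE).round(4))
E
```

```text
b1 [0.4372 0.0569 0.043 ]
b2 [0.4362 0.1223 0.043 ]
b3 [0.4257 0.1897 0.043 ]
tip [0.6246 0.0345 0.073 ]
shoulder [0.6236 0.0328 0.048 ]
base [0.6267 0.0293 0.018 ]
```

>>> {"name": "servo_tool", "arguments": {"rows": "0.79 -0.59 0 0 0 -0.023 0;0.79 -0.59 0 0 0 -0.023 0;0.79 -0.59 0 0 0 -0.023 0;0.79 -0.59 0 0 0 -0.023 0;0.79 -0.59 0 0 0 -0.023 0;0.79 -0.59 0 0 0 -0.023 0;0.79 -0.59 0 0 0 -0.023 0;0.79 -0.59 0 0 0 -0.023 0"}}

```text
clock: 2.95
position: [0.6204, -0.0377, 0.2948]
ee_rot: [-0.0, 0.708, 0.706, -0.0]
ft_force: [1.2, 0.8, 0.5]
gripper_width: 0.094
```

```bash
python3 look.py w2; python3 -c "
from h import *
crop(cv2.imread('pics/w2.png'),220,100,420,250,4,'w2a.png')"
```

```text
2.95 [ 0.6204 -0.0377  0.2948] [-3.000e-04  7.081e-01  7.061e-01 -2.000e-04] cam [0.6211 0.0357 0.4598] w 0.09398346980524284 F [1.18 0.79 0.53]
```

View pics/w2a.png

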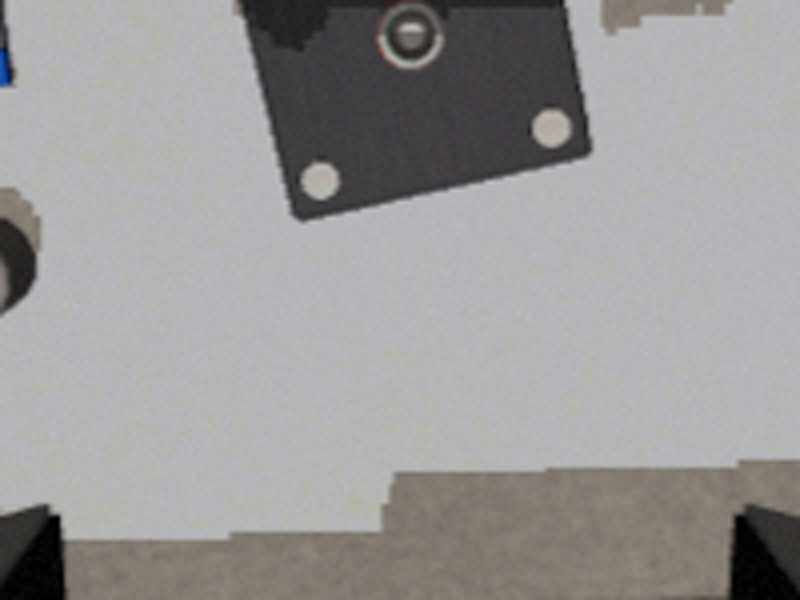

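```bash
python3 - <<'E'
from h import *
import pickle
im=cv2.imread('pics/w2.png'); crop(im,292,80,352,140,10,'w2b.png')
KE,o=pickle.load(open('w2.pkl','rb'))
print(KE[1].round(4).tolist())
for z in (.073,.048): print(ray('w',322.75,109,z,KE).round(4))
E
```

```text
[[1.0, -0.0034, -0.0011, -0.6205], [-0.003, -0.9675, 0.2529, -0.0799], [-0.002, -0.2529, -0.9675, 0.455], [0.0, 0.0, 0.0, 1.0]]
[0.625  0.0341 0.073 ]
[0.6252 0.034  0.048 ]
```

View pics/w2b.png

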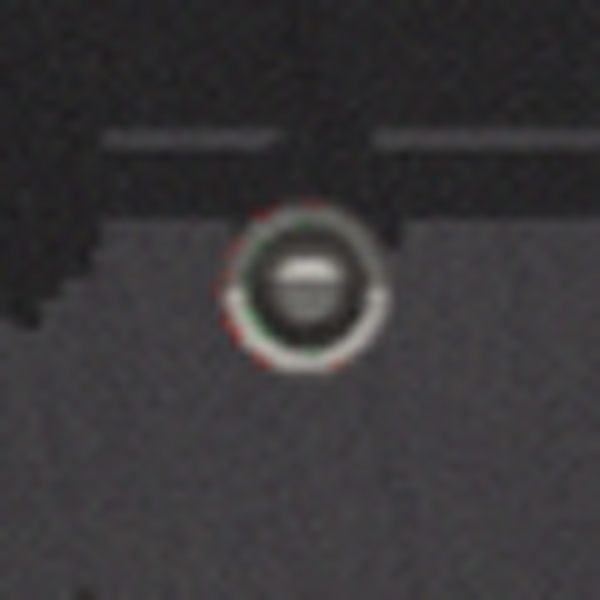

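>>> {"name": "servo_tool", "arguments": {"rows": "-0.73 0.08 0 0 0 0 0;-0.73 0.08 0 0 0 0 0;-0.73 0.08 0 0 0 0 0;-0.73 0.08 0 0 0 0 0;-0.73 0.08 0 0 0 0 0;-0.73 0.08 0 0 0 0 0"}}

```text
clock: 3.6
position: [0.4382, -0.0163, 0.2957]
ee_rot: [0.001, 0.707, 0.707, 0.001]
ft_force: [0.2, -0.1, -0.1]
gripper_width: 0.0941
```

```bash
python3 look.py w3; python3 -c "
from h import *
crop(cv2.imread('pics/w3.png'),270,60,370,160,6,'w3a.png')"
```

```text
3.6 [ 0.4382 -0.0163  0.2957] [0.0015 0.7072 0.707  0.001 ] cam [0.4381 0.0573 0.4607] w 0.09407990782540986 F [ 0.2  -0.11 -0.05]
```

View pics/w3a.png

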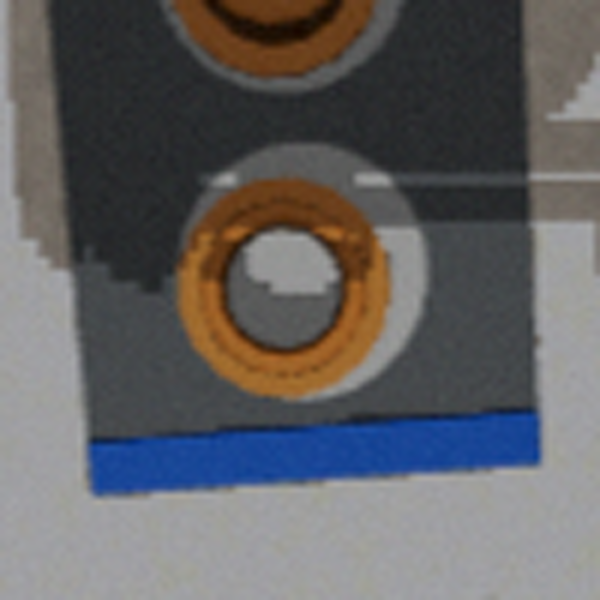

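```bash
cat > at.py <<'E'
from h import *
import pickle,sys
KE,o=pickle.load(open(sys.argv[1]+'.pkl','rb'))
a=list(map(float,sys.argv[2:])); 
p=ray('w',*a,KE); print(p.round(4),'tcp->p',(p-o['position']).round(4),'units',((p-o['position'])/.25).round(3))
E
python3 at.py w3 317 107.8 .043;python3 at.py w2 322.4 108.3 .073;
```

```text
[0.4372 0.0567 0.043 ] tcp->p [-0.0011  0.0729 -0.2527] units [-0.004  0.292 -1.011]
[0.6246 0.0349 0.073 ] tcp->p [ 0.0042  0.0726 -0.2218] units [ 0.017  0.29  -0.887]
```

>>> {"name": "servo_tool", "arguments": {"rows": "0 0.292 0 0 0 0 0;0 0.292 -0.2 0 0 0 0;0 0.292 -0.4 0 0 0 0;0 0.292 -0.6 0 0 0 0;0 0.292 -0.8 0 0 0 0;0 0.292 -0.8 0 0 0 0;0 0.292 -0.8 0 0 0 0"}}

```text
clock: 4.35
position: [0.4397, 0.0562, 0.094]
ee_rot: [-0.001, 0.707, 0.707, -0.001]
ft_force: [0.3, -0.1, 0.5]
gripper_width: 0.0939
```

>>> {"name": "servo_tool", "arguments": {"grip_force": 20, "rows": "-0.008 0 -0.1 0 0 0 0;-0.008 0 -0.2 0 0 0 0;-0.008 0 -0.26 0 0 0 0;-0.008 0 -0.26 0 0 0 0;-0.008 0 -0.26 0 0 0 255;-0.008 0 -0.26 0 0 0 255;-0.008 0 -0.26 0 0 0 255;-0.008 0 -0.26 0 0 0 255;-0.008 0 -0.26 0 0 0 255;-0.008 0 -0.26 0 0 0 255;-0.008 0 -0.26 0 0 0 255;-0.008 0 -0.26 0 0 0 255"}}

```text
clock: 5.55
position: [0.4371, 0.0561, 0.0295]
ee_rot: [-0.0, 0.708, 0.707, -0.0]
ft_force: [-2.8, -1.0, 1.2]
gripper_width: 0.0336
```

>>> {"name": "servo_tool", "arguments": {"rows": "0 0 0.2 0 0 0 255;0 0 0.4 0 0 0 255;0.15 -0.02 0.46 0 0 0 255;0.35 -0.04 0.46 0 0 0 255;0.55 -0.07 0.46 0 0 0 255;0.75 -0.085 0.46 0 0 0 255;0.75 -0.085 0.46 0 0 0 255;0.75 -0.085 0.46 0 0 0 255"}}

```text
clock: 6.35
position: [0.6245, 0.0347, 0.1426]
ee_rot: [-0.001, 0.708, 0.707, -0.001]
ft_force: [-0.6, -0.1, -2.1]
gripper_width: 0.033
```

```bash
python3 look.py w4; python3 - <<'E'
from h import *
im=vision.read_camera('scene'); cv2.imwrite('pics/s4.png',im); print(proj('scene',[.625,.035,.073]))
u,v=proj('scene',[.625,.035,.08]).astype(int)
crop(im,u-50,v-50,u+50,v+50,4,'s4a.png')
w=cv2.imread('pics/w4.png'); a=cv2.resize(cv2.imread('pics/s4a.png'),(400,400)); 
cv2.imwrite('pics/c4.png',np.hstack([a,cv2.resize(w[120:,160:480],(400,350)).copy() if 0 else cv2.copyMakeBorder(cv2.resize(w[120:,160:480],(400,350)),0,50,0,0,0)]))
E
```

```text
6.35 [0.6245 0.0347 0.1426] [-0.0014  0.7076  0.7066 -0.0012] cam [0.6256 0.1081 0.3076] w 0.03298988320828859 F [-0.56 -0.05 -2.06]
[302.25435676 212.46095275]
```

View pics/c4.png

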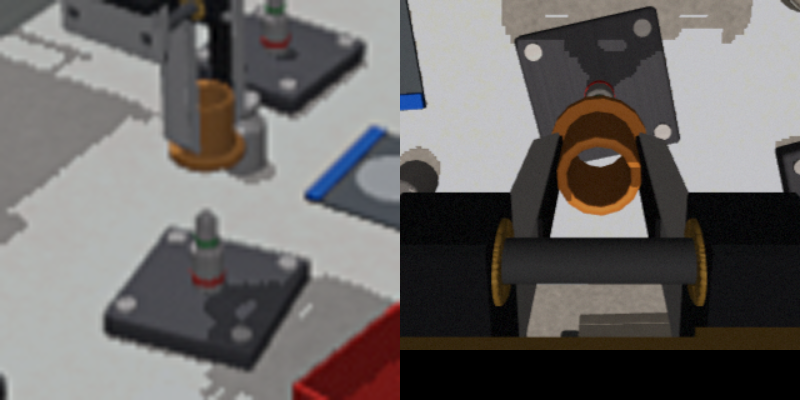

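```bash
python3 at.py w4 320 262.4 .156
```

```text
[0.6254 0.0353 0.156 ] tcp->p [0.0009 0.0006 0.0134] units [0.004 0.002 0.054]
```

>>> {"name": "servo_tool", "arguments": {"rows": "0 0 -0.06 0 0 0 255;0 0 -0.12 0 0 0 255;0 0 -0.18 0 0 0 255;0 0 -0.25 0 0 0 255;0 0 -0.25 0 0 0 255"}}

```text
clock: 6.95
position: [0.6209, 0.0353, 0.0801]
ee_rot: [-0.002, 0.707, 0.707, -0.002]
ft_force: [-1.7, -0.4, -1.9]
gripper_width: 0.0326
```

```bash
python3 look.py w5; python3 - <<'E'
from h import *
import time
for i in range(2): print(ctrl.get_obs()['position'].round(4))
im=vision.read_camera('scene'); crop(im,262,150,342,250,5,'s5.png')
w=cv2.imread('pics/w5.png');crop(w,240,140,400,300,4,'w5a.png')
print(ctrl.get_obs()['position'].round(4))
E
```

```text
6.95 [0.6209 0.0353 0.0801] [-0.0023  0.7074  0.7068 -0.002 ] cam [0.6224 0.1086 0.2451] w 0.032635214314462105 F [-1.66 -0.45 -1.88]
[0.6223 0.0351 0.0815]
[0.6223 0.0351 0.0815]
[0.6235 0.0351 0.0825]
```

View pics/s5.png

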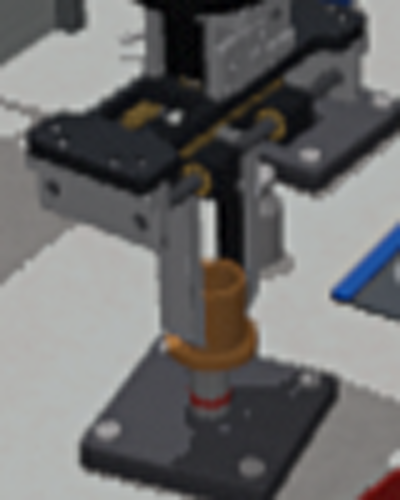

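View pics/w5a.png

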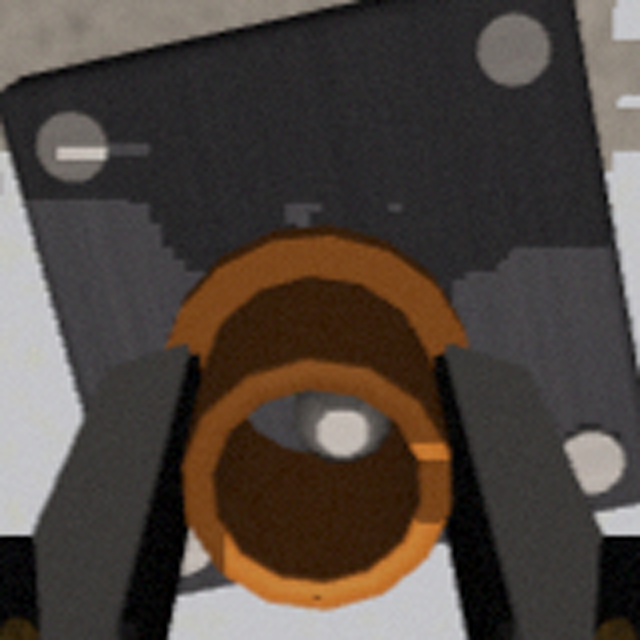

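```bash
python3 at.py w5 325.2 248 .073;  python3 at.py w5 319 260.5 .0945; sed -i 's/^o=ctrl/vision.read_camera("top");vision.read_camera("top")\no=ctrl/' look.py; python3 look.py w6;  python3 - <<'E'
from h import *
w=cv2.imread('pics/w6.png');crop(w,240,140,400,300,4,'w6a.png')
print(ctrl.get_obs()['position'].round(4))
E
```

```text
[0.6246 0.0346 0.073 ] tcp->p [ 0.0038 -0.0007 -0.0071] units [ 0.015 -0.003 -0.029]
[0.6214 0.0373 0.0945] tcp->p [0.0005 0.0021 0.0144] units [0.002 0.008 0.057]
7.15 [0.6249 0.0349 0.0834] [7.000e-04 7.075e-01 7.067e-01 7.000e-04] cam [0.6251 0.1084 0.2483] w 0.03275336392007249 F [ 0.84 -0.23 -1.43]
[0.6252 0.0349 0.0834]
```

View pics/w6a.png

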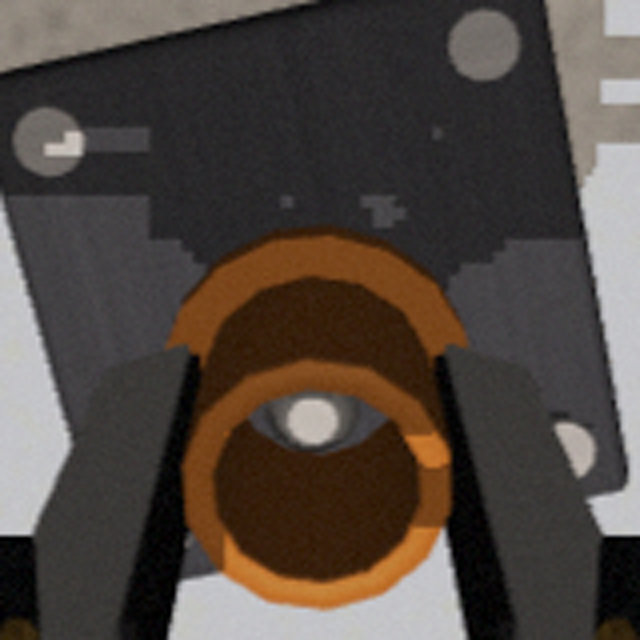

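>>> {"name": "servo_tool", "arguments": {"rows": "0 0 -0.03 0 0 0 255;0 0 -0.06 0 0 0 255;0 0 -0.09 0 0 0 255;0 0 -0.12 0 0 0 255;0 0 -0.14 0 0 0 255;0 0 -0.15 0 0 0 255;0 0 -0.15 0 0 0 255;0 0 -0.15 0 0 0 255;0 0 -0.15 0 0 0 255"}}

```text
clock: 8.1
position: [0.6247, 0.0348, 0.0445]
ee_rot: [0.0, 0.708, 0.707, 0.0]
ft_force: [-0.1, 0.1, -1.1]
gripper_width: 0.0326
```

```bash
python3 look.py w7;  python3 - <<'E'
from h import *
w=cv2.imread('pics/w7.png');a=w[140:300,240:400]
im=vision.read_camera('scene');b=im[150:250,262:342]
cv2.imwrite('pics/c7.png',np.hstack([cv2.resize(a,(400,400)),cv2.resize(b,(320,400))]))
E
```

```text
8.2 [0.6247 0.0348 0.0445] [0.     0.7075 0.7067 0.    ] cam [0.6252 0.1083 0.2095] w 0.032948664996619026 F [-0.88  0.49 -0.91]
```

View pics/c7.png

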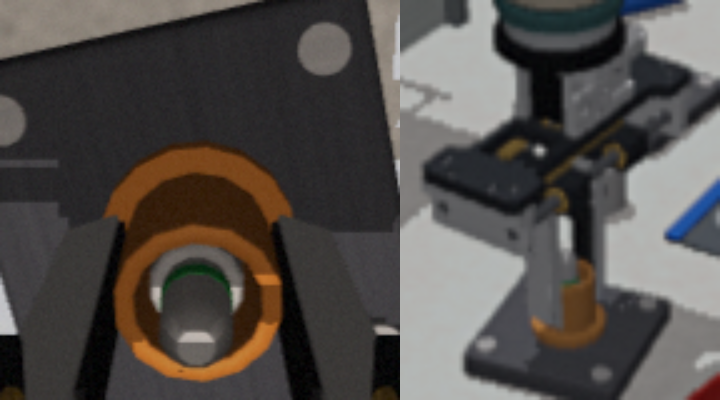

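>>> {"name": "servo_tool", "arguments": {"rows": "0 0 -0.008 0 0 0 255;0 0 -0.008 0 0 0 255;0 0 -0.008 0 0 0 255"}}

```text
clock: 8.6
position: [0.6247, 0.0348, 0.0444]
ee_rot: [0.0, 0.707, 0.707, 0.0]
ft_force: [-3.3, 0.1, 9.9]
gripper_width: 0.0326
```

>>> {"name": "servo_tool", "arguments": {"rows": "0 0 0.1 0 0 0 255;0 0 0.25 0 0 0 255;0 0 0.42 0 0 0 255;0 0 0.46 0 0 0 255"}}

```text
clock: 9.0
position: [0.6281, 0.0347, 0.1625]
ee_rot: [0.004, 0.708, 0.707, 0.003]
ft_force: [-0.2, 0.8, -1.9]
gripper_width: 0.0325
```

```bash
python3 - <<'E'
from h import *
for c in [(105,5),(335,20),(315,235),(75,210)]: print(ray('top',c[0]/4+210,c[1]/4+160,.045).round(4))
print(ray('top',261.8,189.3,.045), ctrl.get_obs()['position'])
E
```

```text
[0.7097 0.3057 0.045 ]
[0.6984 0.1455 0.045 ]
[0.5482 0.158  0.045 ]
[0.5659 0.3222 0.045 ]
[0.63006537 0.23299196 0.045     ] [0.62806613 0.03470581 0.162543  ]
```

>>> {"name": "servo_tool", "arguments": {"rows": "0.01 0.2 0 0 0 0 255;0.01 0.4 0 0 0 0 255;0.01 0.6 0 0 0 0 255;0.01 0.67 0 0 0 0 255;0.01 0.67 0 0 0 0 255;0.01 0.67 -0.15 0 0 0 255;0.01 0.67 -0.3 0 0 0 255;0.01 0.67 -0.45 0 0 0 255;0.01 0.67 -0.48 0 0 0 255;0.01 0.67 -0.51 0 0 0 255;0.01 0.67 -0.51 0 0 0 255"}}

```text
clock: 10.1
position: [0.6281, 0.2013, 0.0314]
ee_rot: [0.001, 0.708, 0.706, 0.0]
ft_force: [1.1, 0.5, -1.8]
gripper_width: 0.0328
```

```bash
python3 look.py w8
```

```text
10.2 [0.629  0.2019 0.0318] [0.0012 0.7078 0.7065 0.0016] cam [0.6289 0.2753 0.1968] w 0.032824804843662354 F [-0.47 -0.61 -1.63]
```

View pics/w8.png

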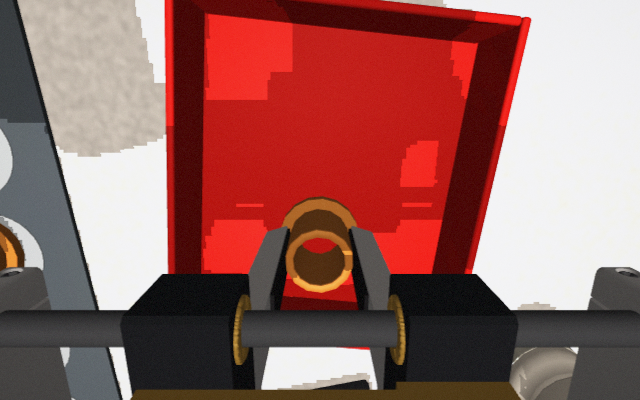

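>>> {"name": "servo_tool", "arguments": {"rows": "0 0 -0.004 0 0 0 90;0 0 -0.004 0 0 0 90;0 0 -0.004 0 0 0 90;0 0 0.06 0 0 0 90;0 0 0.2 0 0 0 90;0 0 0.4 0 0 0 90;0 0 0.6 0 0 0 0;0 0 0.8 0 0 0 0;0 0 1 0 0 0 0;0 0 1 0 0 0 0"}}

```text
clock: 11.25
position: [0.6307, 0.2032, 0.2892]
ee_rot: [0.004, 0.707, 0.707, 0.007]
ft_force: [-0.3, -0.0, 0.0]
gripper_width: 0.0892
```

>>> {"name": "servo_tool", "arguments": {"rows": "-0.77 -0.61 0 0 0 0 0;-0.77 -0.61 0 0 0 0 0;-0.77 -0.61 0 0 0 0 0;-0.77 -0.61 0 0 0 0 0;-0.77 -0.61 0 0 0 0 0;-0.77 -0.61 0 0 0 0 0;-0.77 -0.61 0 0 0 0 0;-0.77 -0.61 0 0 0 0 0"}}

```text
clock: 12.05
position: [0.4358, 0.0503, 0.28]
ee_rot: [0.0, 0.707, 0.707, 0.001]
ft_force: [0.4, -0.1, 0.1]
gripper_width: 0.094
```

```bash
python3 look.py w9; python3 -c "
from h import *
crop(cv2.imread('pics/w9.png'),220,0,420,200,4,'w9a.png')"
```

```text
12.15 [0.4359 0.0505 0.2797] [-1.000e-04  7.072e-01  7.070e-01  1.000e-04] cam [0.4363 0.1239 0.4447] w 0.09411987047031993 F [-0.25 -0.36 -0.01]
```

View pics/w9a.png

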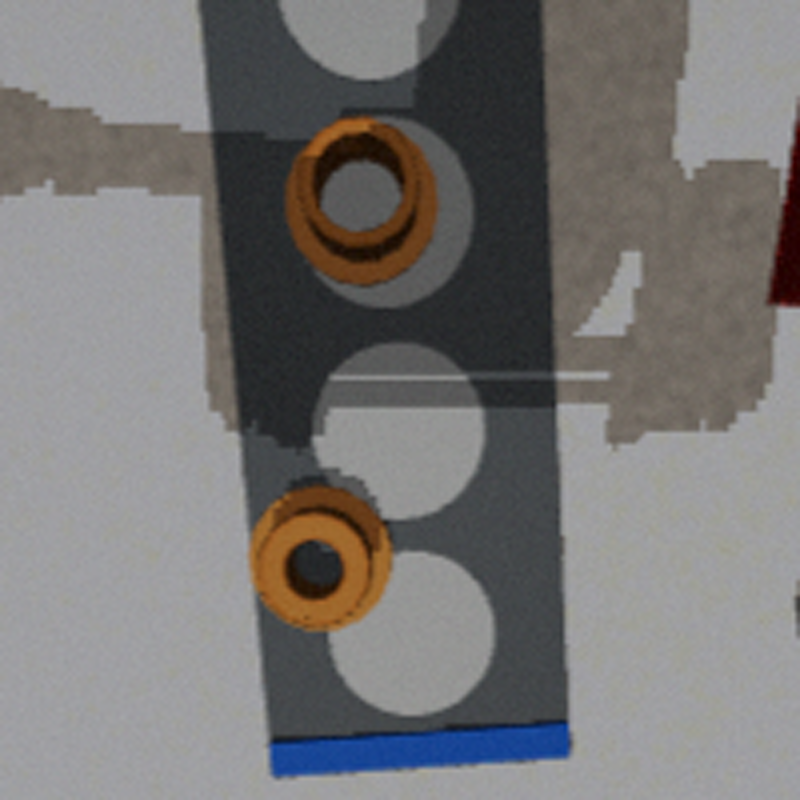

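```bash
python3 at.py w9 298.1 142.1 .043;python3 at.py w9 299.9 139.2 .003;python3 at.py w9 310.5 49 .043
```

```text
[0.4118 0.0847 0.043 ] tcp->p [-0.0241  0.0343 -0.2367] units [-0.096  0.137 -0.947]
[0.4117 0.0845 0.003 ] tcp->p [-0.0242  0.0341 -0.2767] units [-0.097  0.136 -1.107]
[0.427  0.1861 0.043 ] tcp->p [-0.0088  0.1357 -0.2367] units [-0.035  0.543 -0.947]
```

>>> {"name": "servo_tool", "arguments": {"rows": "-0.097 0.136 0 0 0 0 0;-0.097 0.136 -0.2 0 0 0 0;-0.097 0.136 -0.4 0 0 0 0;-0.097 0.136 -0.6 0 0 0 0;-0.097 0.136 -0.8 0 0 0 0;-0.097 0.136 -0.8 0 0 0 0"}}

```text
clock: 12.8
position: [0.4053, 0.0841, 0.0749]
ee_rot: [-0.005, 0.707, 0.707, -0.005]
ft_force: [-0.7, 0.1, -0.1]
gripper_width: 0.0939
```

```bash
python3 look.py w10; python3 -c "
from h import *
crop(cv2.imread('pics/w10.png'),120,100,520,400,2,'w10a.png')"
```

```text
12.9 [0.411  0.0842 0.08  ] [-5.000e-04  7.073e-01  7.069e-01 -5.000e-04] cam [0.4117 0.1577 0.245 ] w 0.09376116611610016 F [ 0.3  -0.71  0.21]
```

View pics/w10a.png

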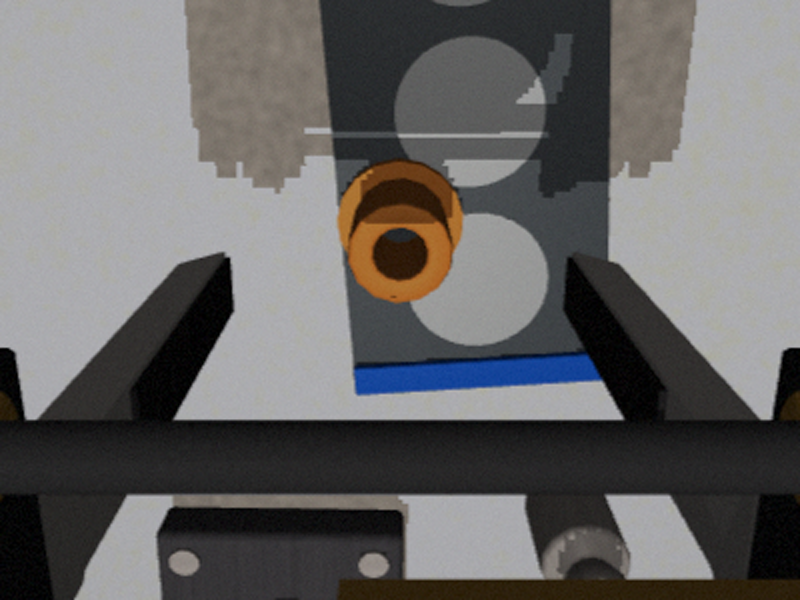

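>>> {"name": "servo_tool", "arguments": {"rows": "0 0 -0.08 0 0 0 0;0 0 -0.16 0 0 0 0;0 0 -0.202 0 0 0 0;0 0 -0.202 0 0 0 255;0 0 -0.202 0 0 0 255;0 0 -0.202 0 0 0 255;0 0 -0.202 0 0 0 255;0 0 -0.202 0 0 0 255;0 0 -0.202 0 0 0 255;0 0 -0.202 0 0 0 255"}}

```text
clock: 13.95
position: [0.4105, 0.0838, 0.0296]
ee_rot: [0.0, 0.708, 0.707, 0.0]
ft_force: [-0.5, -0.5, -0.4]
gripper_width: 0.0415
```

>>> {"name": "servo_tool", "arguments": {"rows": "0 0 0 0 0 0 255;0 0 0 0 0 0 255"}}

```text
clock: 14.15
position: [0.4108, 0.0838, 0.0295]
ee_rot: [0.0, 0.708, 0.707, 0.0]
ft_force: [0.8, -0.3, 0.4]
gripper_width: 0.0339
```

Still closing at that point; now it's gripped. Lift, then go to the gauge: dx +0.214, dy −0.049.

>>> {"name": "servo_tool", "arguments": {"rows": "0 0 0 0 0 0 255;0 0 0.2 0 0 0 255;0 0 0.4 0 0 0 255;0.15 -0.04 0.46 0 0 0 255;0.35 -0.08 0.46 0 0 0 255;0.55 -0.13 0.46 0 0 0 255;0.75 -0.17 0.46 0 0 0 255;0.855 -0.196 0.46 0 0 0 255;0.855 -0.196 0.46 0 0 0 255;0.855 -0.196 0.46 0 0 0 255"}}

```text
clock: 15.15
position: [0.6231, 0.0348, 0.1428]
ee_rot: [-0.002, 0.708, 0.707, -0.001]
ft_force: [-1.1, -0.8, -3.5]
gripper_width: 0.0344
```

```bash
python3 look.py w11; python3 -c "
from h import *
crop(cv2.imread('pics/w11.png'),220,150,420,350,4,'w11a.png')"
```

```text
15.25 [0.6222 0.0352 0.1436] [-0.0013  0.7075  0.7068 -0.001 ] cam [0.6233 0.1086 0.3086] w 0.033908681759202905 F [-1.31  0.57 -2.49]
```

View pics/w11a.png

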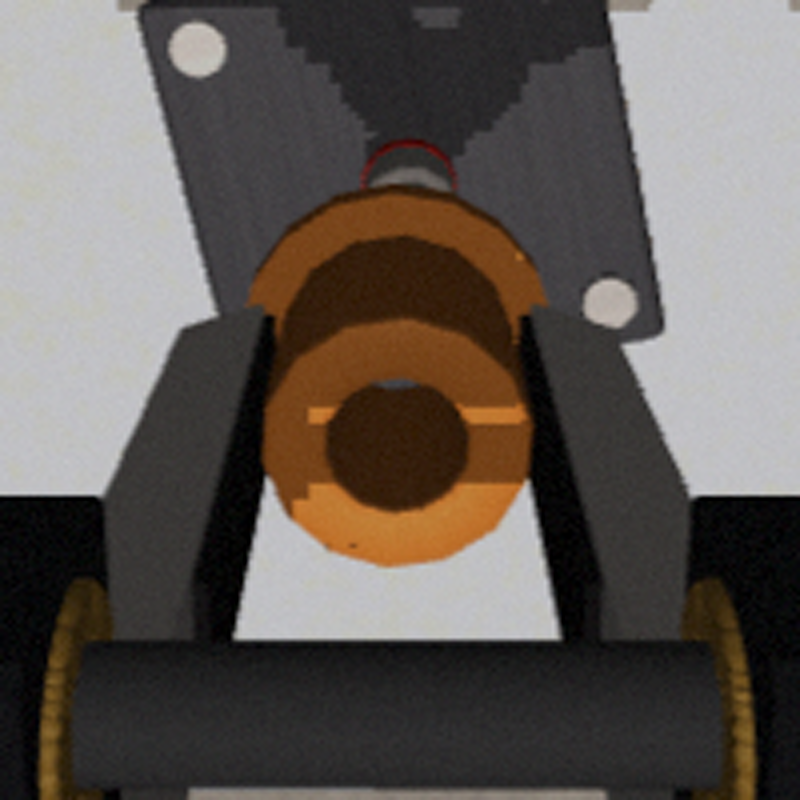

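```bash
python3 look.py w12;python3 at.py w11 319 261 .157; python3 -c "
from h import *
crop(cv2.imread('pics/w12.png'),220,150,420,350,4,'w12a.png')"
```

```text
15.4 [0.6229 0.0353 0.1447] [-3.000e-04  7.073e-01  7.069e-01 -2.000e-04] cam [0.6235 0.1087 0.3097] w 0.034145776313478426 F [ 0.14  0.14 -2.03]
[0.6227 0.0366 0.157 ] tcp->p [0.0004 0.0013 0.0134] units [0.002 0.005 0.054]
```

View pics/w12a.png

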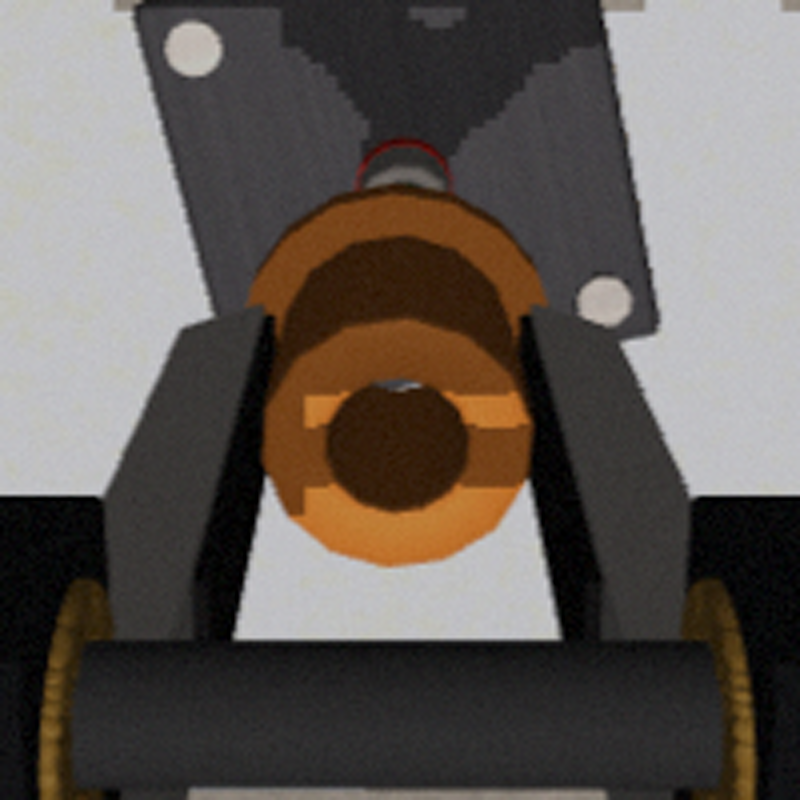

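>>> {"name": "servo_tool", "arguments": {"rows": "0.006 -0.004 -0.04 0 0 0 255;0.006 -0.004 -0.08 0 0 0 255;0.006 -0.004 -0.12 0 0 0 255;0.006 -0.004 -0.15 0 0 0 255;0.006 -0.004 -0.17 0 0 0 255;0.006 -0.004 -0.19 0 0 0 255;0.006 -0.004 -0.19 0 0 0 255"}}

```text
clock: 16.15
position: [0.6253, 0.0338, 0.0961]
ee_rot: [-0.001, 0.708, 0.707, -0.0]
ft_force: [0.1, -0.8, -2.6]
gripper_width: 0.0341
```

>>> {"name": "servo_tool", "arguments": {"rows": "0 0 -0.02 0 0 0 255;0 0 -0.04 0 0 0 255;0 0 -0.057 0 0 0 255;0 0 -0.057 0 0 0 255;0 0 -0.057 0 0 0 255"}}

```text
clock: 16.65
position: [0.6258, 0.0338, 0.0826]
ee_rot: [0.0, 0.708, 0.707, 0.0]
ft_force: [0.3, 0.3, -2.0]
gripper_width: 0.0342
```

>>> {"name": "servo_tool", "arguments": {"rows": "0 0 -0.015 0 0 0 255;0 0 -0.03 0 0 0 255;0 0 -0.035 0 0 0 255;0 0 -0.038 0 0 0 255;0 0 -0.038 0 0 0 255;0 0 -0.038 0 0 0 255"}}

```text
clock: 17.25
position: [0.6256, 0.0339, 0.0737]
ee_rot: [0.0, 0.708, 0.707, 0.0]
ft_force: [-2.3, 0.1, 3.5]
gripper_width: 0.034
```

```bash
python3 - <<'E'
from h import *
o=ctrl.get_obs();print(o['position'],o['ft_force'])
im=vision.read_camera('scene');crop(im,262,150,342,250,5,'s13.png')
E
```

```text
[0.62560361 0.03386596 0.0736858 ] [-2.2779453   0.05462456  3.5346567 ]
```

View pics/s13.png

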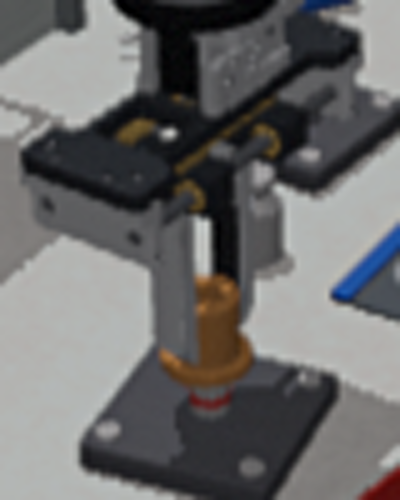

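>>> {"name": "servo_tool", "arguments": {"rows": "0 0 0.1 0 0 0 255;0 0 0.25 0 0 0 255;0 0 0.45 0 0 0 255;0 0 0.65 0 0 0 255;0 0 0.8 0 0 0 255;0 0 0.8 0 0 0 255"}}

```text
clock: 17.9
position: [0.6294, 0.0337, 0.2797]
ee_rot: [0.005, 0.707, 0.707, 0.005]
ft_force: [0.3, 0.1, -1.9]
gripper_width: 0.0342
```

```bash
python3 - <<'E'
from h import *
im=cv2.imread('pics/scene0.png');crop(im,75,95,295,255,3.6,'sd.png')
E
```

```text
(no output)
```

View pics/sd.png

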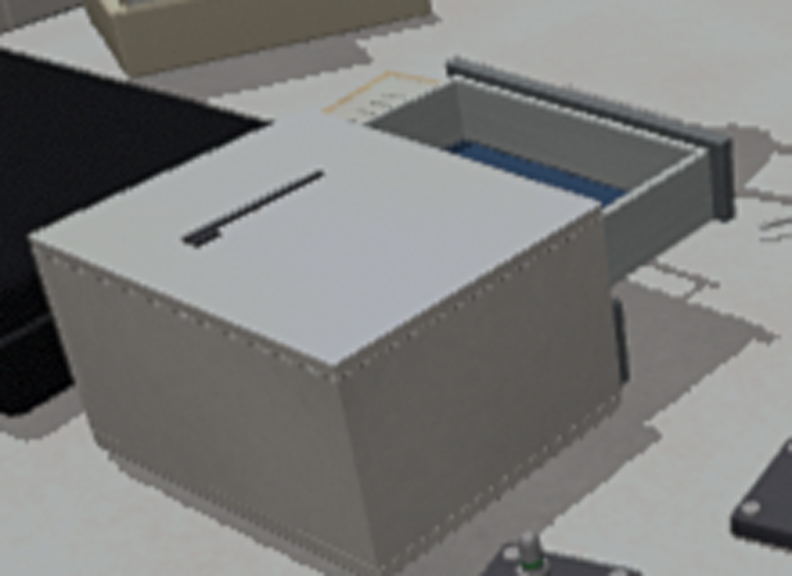

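```bash
cat > tri.py <<'E'
from h import *
def tri(a,b):
    A=[]
    for n,(u,v) in (('scene',a),('top',b)):
        K,E=cam(n);P=K@E[:3]; A+= [u*P[2]-P[0],v*P[2]-P[1]]
    X=np.linalg.svd(np.array(A))[2][-1];X=X[:3]/X[3]
    return X.round(4),(proj('scene',X)-a).round(1),(proj('top',X)-b).round(1)
E
python3 - <<'E'
from tri import *
print('cabTopFL',tri((242.2,152.5),(418.3,188.3)))
print('board FL',tri((279.2,135.3),(422.3,247.7)))
print('board FR',tri((75+448/3.6,95+60/3.6),(390+458/3,80+489/3)))
print(ctrl.get_obs()['position'])
for u,v in [(418.3,188.3),(540,184.3)]: print(ray('top',u,v,.2).round(4))
E
```

```text
cabTopFL (array([ 0.6056, -0.1686,  0.1681]), array([-1.2, -0.3]), array([-1. ,  0.8]))
board FL (array([ 0.4578, -0.172 ,  0.1563]), array([-2.6, -0.5]), array([-2.4,  1.7]))
board FR (array([ 0.4702, -0.4668,  0.1607]), array([-1.1, -0.3]), array([-1. ,  0.9]))
[0.62937019 0.03371648 0.27966231]
[ 0.6014 -0.1646  0.2   ]
[ 0.6102 -0.4559  0.2   ]
```

>>> {"name": "servo_tool", "arguments": {"rows": "-0.38 -0.2 0 0 0 0 255;-0.38 -0.4 0 0 0 0 255;-0.38 -0.6 0 0 0 0 255;-0.38 -0.8 0 0 0 0 255;-0.38 -1 0 0 0 0 255;-0.38 -1 0 0 0 0 255"}}

```text
clock: 18.5
position: [0.5297, -0.2189, 0.2711]
ee_rot: [-0.001, 0.708, 0.706, -0.001]
ft_force: [0.0, 0.4, -3.0]
gripper_width: 0.0342
```

>>> {"name": "servo_tool", "arguments": {"rows": "0 -0.15 0 0 0 0 255;0 -0.3 0 0 0 0 255;0 -0.3 0 0 0 0 255;0 -0.3 0 0 0 0 255"}}

```text
clock: 18.9
position: [0.5301, -0.2915, 0.2708]
ee_rot: [-0.002, 0.708, 0.706, 0.0]
ft_force: [-0.0, 1.0, -2.1]
gripper_width: 0.0341
```

```bash
python3 look.py w14
```

```text
19.0 [ 0.5304 -0.2901  0.2719] [-1.200e-03  7.074e-01  7.068e-01  2.000e-04] cam [ 0.5312 -0.2169  0.437 ] w 0.03381835967959388 F [-0.93 -0.02 -1.66]
```

View pics/w14.png

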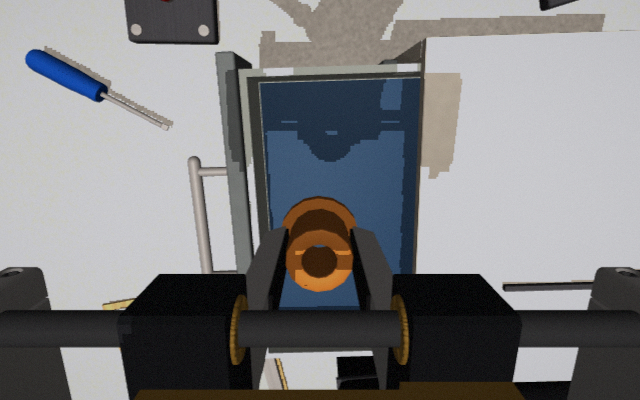

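```bash
for a in "262 83 .092" "264 200 .092" "421 79 .092" "425 38 .17" "417 180 .17" "232 53 .155" "246 72 .147"  "194 160 .12"; do echo $a; python3 at.py w14 $a; done
```

```text
262 83 .092
[ 0.4756 -0.1933  0.092 ] tcp->p [-0.0548  0.0968 -0.1799] units [-0.219  0.387 -0.72 ]
264 200 .092
[ 0.4726 -0.3104  0.092 ] tcp->p [-0.0578 -0.0203 -0.1799] units [-0.231 -0.081 -0.72 ]
421 79 .092
[ 0.6288 -0.1898  0.092 ] tcp->p [ 0.0984  0.1002 -0.1799] units [ 0.394  0.401 -0.72 ]
425 38 .17
[ 0.6076 -0.1678  0.17  ] tcp->p [ 0.0772  0.1223 -0.1019] units [ 0.309  0.489 -0.408]
417 180 .17
[ 0.6092 -0.2727  0.17  ] tcp->p [ 0.0788  0.0173 -0.1019] units [ 0.315  0.069 -0.408]
232 53 .155
[ 0.4635 -0.1755  0.155 ] tcp->p [-0.0669  0.1146 -0.1169] units [-0.268  0.458 -0.468]
246 72 .147
[ 0.4719 -0.1886  0.147 ] tcp->p [-0.0585  0.1015 -0.1249] units [-0.234  0.406 -0.5  ]
194 160 .12
[ 0.4132 -0.2638  0.12  ] tcp->p [-0.1172  0.0262 -0.1519] units [-0.469  0.105 -0.608]
```

>>> {"name": "servo_tool", "arguments": {"rows": "0.02 0.15 0 0 0 0 255;0.02 0.16 -0.15 0 0 0 255;0.02 0.16 -0.3 0 0 0 255;0.02 0.16 -0.4 0 0 0 255;0.02 0.16 -0.5 0 0 0 255;0.02 0.16 -0.56 0 0 0 255;0.02 0.16 -0.56 0 0 0 255;0.02 0.16 -0.56 0 0 0 255"}}

```text
clock: 19.85
position: [0.5361, -0.2503, 0.1337]
ee_rot: [0.0, 0.707, 0.707, 0.0]
ft_force: [0.3, 0.6, -1.6]
gripper_width: 0.034
```

>>> {"name": "servo_tool", "arguments": {"rows": "0 0 -0.01 0 0 0 255;0 0 -0.02 0 0 0 255;0 0 -0.03 0 0 0 255;0 0 -0.03 0 0 0 255;0 0 -0.03 0 0 0 255"}}

```text
clock: 20.35
position: [0.5357, -0.2513, 0.1258]
ee_rot: [0.0, 0.708, 0.707, 0.0]
ft_force: [0.1, 0.2, -2.2]
gripper_width: 0.0339
```

>>> {"name": "servo_tool", "arguments": {"rows": "0 0 -0.01 0 0 0 255;0 0 -0.015 0 0 0 255;0 0 -0.02 0 0 0 255;0 0 -0.02 0 0 0 255"}}

```text
clock: 20.75
position: [0.5371, -0.2514, 0.1235]
ee_rot: [0.002, 0.708, 0.707, 0.001]
ft_force: [-1.0, 1.9, 10.0]
gripper_width: 0.0341
```

```bash
python3 look.py w15
```

```text
20.85 [ 0.5371 -0.2515  0.1235] [0.002  0.7076 0.7066 0.001 ] cam [ 0.537  -0.1778  0.2883] w 0.03425343611251276 F [-0.36  1.56  8.77]
```

View pics/w15.png

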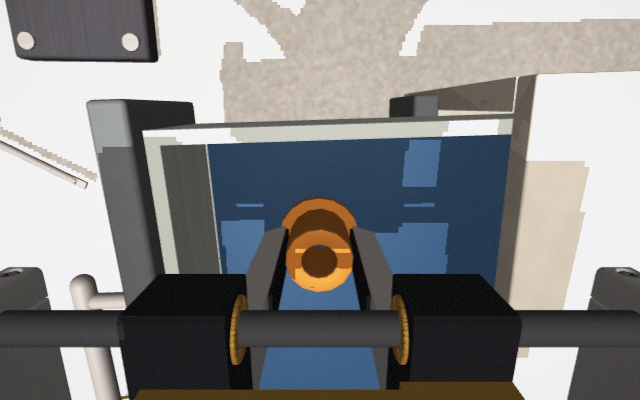

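>>> {"name": "servo_tool", "arguments": {"rows": "0 0 0.004 0 0 0 100;0 0 0.004 0 0 0 100;0 0 0.004 0 0 0 100;0 0 0.08 0 0 0 100;0 0 0.2 0 0 0 100;0 0 0.4 0 0 0 100;0 0 0.6 0 0 0 0;0 0 0.6 0 0 0 0"}}

```text
clock: 21.7
position: [0.5389, -0.2531, 0.2782]
ee_rot: [0.007, 0.708, 0.707, 0.002]
ft_force: [-0.4, -0.5, 0.7]
gripper_width: 0.07
```

```bash
python3 look.py w16
```

```text
21.8 [ 0.5361 -0.2515  0.2717] [1.300e-03 7.076e-01 7.067e-01 3.000e-04] cam [ 0.5363 -0.1778  0.4366] w 0.07764223063493245 F [ 0.28 -0.75 -0.09]
```

View pics/w16.png

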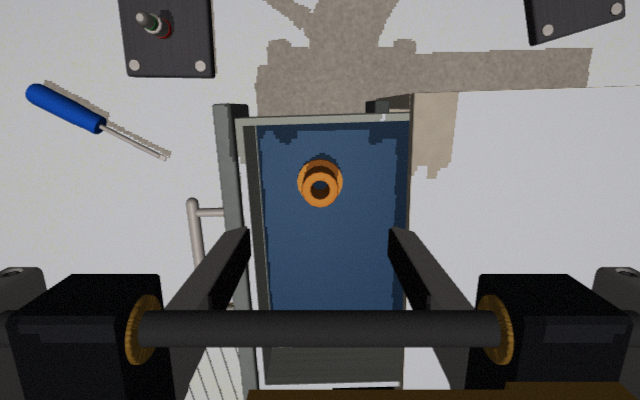

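>>> {"name": "servo_tool", "arguments": {"rows": "-0.2 1 0 0 0 0 0;-0.2 1 0 0 0 0 0;-0.2 1 0 0 0 0 0;-0.2 1 0 0 0 0 0;-0.2 1 0 0 0 0 0;-0.2 1 0 0 0 0 0"}}

```text
clock: 22.45
position: [0.4826, 0.0038, 0.2687]
ee_rot: [-0.003, 0.706, 0.709, -0.001]
ft_force: [0.2, -0.6, 0.2]
gripper_width: 0.0938
```

>>> {"name": "servo_tool", "arguments": {"rows": "-0.24 0.45 0 0 0 0 0;-0.24 0.45 0 0 0 0 0;-0.24 0.45 0 0 0 0 0;-0.24 0.45 0 0 0 0 0;-0.24 0.45 0 0 0 0 0"}}

```text
clock: 22.95
position: [0.4256, 0.1107, 0.2695]
ee_rot: [-0.0, 0.707, 0.707, -0.001]
ft_force: [-0.5, -0.4, -0.0]
gripper_width: 0.0939
```

```bash
python3 look.py w17; python3 -c "
from h import *
crop(cv2.imread('pics/w17.png'),220,0,420,200,4,'w17a.png')"
```

```text
23.05 [0.4263 0.11   0.2699] [ 0.      0.708   0.7062 -0.0008] cam [0.4271 0.1837 0.4348] w 0.09396725222207027 F [-0.07  0.89 -0.3 ]
```

View pics/w17a.png

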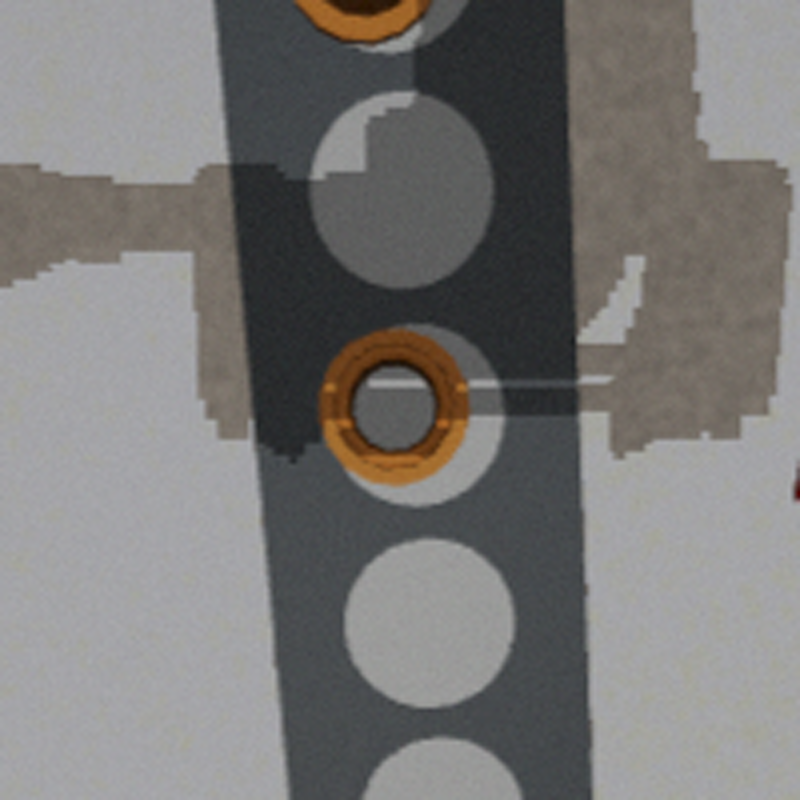

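```bash
python3 at.py w17 318.4 101.1 .043
```

```text
[0.426  0.1901 0.043 ] tcp->p [-0.0003  0.0801 -0.2269] units [-0.001  0.32  -0.908]
```

>>> {"name": "servo_tool", "arguments": {"rows": "0 0.324 0 0 0 0 0;0 0.324 -0.2 0 0 0 0;0 0.324 -0.4 0 0 0 0;0 0.324 -0.6 0 0 0 0;0 0.324 -0.76 0 0 0 0;0 0.324 -0.76 0 0 0 0;0 0.324 -0.86 0 0 0 0;0 0.324 -0.96 0 0 0 0;0 0.324 -0.96 0 0 0 0;0 0.324 -0.96 0 0 0 255;0 0.324 -0.96 0 0 0 255;0 0.324 -0.96 0 0 0 255"}}

```text
clock: 24.3
position: [0.4272, 0.1926, 0.0324]
ee_rot: [0.001, 0.708, 0.707, 0.001]
ft_force: [0.2, 0.1, 0.2]
gripper_width: 0.0735
```

>>> {"name": "servo_tool", "arguments": {"rows": "0 0 0 0 0 0 255;0 0 0 0 0 0 255;0 0 0 0 0 0 255;0 0 0 0 0 0 255;0 0 0 0 0 0 255;0 0 0 0 0 0 255;0 0 0 0 0 0 255"}}

```text
clock: 25.0
position: [0.4256, 0.1923, 0.0307]
ee_rot: [-0.0, 0.708, 0.707, -0.0]
ft_force: [-1.1, 0.5, 2.0]
gripper_width: 0.034
```

>>> {"name": "servo_tool", "arguments": {"rows": "0 0 0.2 0 0 0 255;0 0 0.4 0 0 0 255;0.15 -0.12 0.46 0 0 0 255;0.32 -0.25 0.46 0 0 0 255;0.48 -0.38 0.46 0 0 0 255;0.64 -0.5 0.46 0 0 0 255;0.797 -0.62 0.46 0 0 0 255;0.797 -0.62 0.46 0 0 0 255;0.797 -0.62 0.46 0 0 0 255;0.797 -0.62 0.46 0 0 0 255"}}

```text
clock: 26.0
position: [0.6234, 0.038, 0.1449]
ee_rot: [-0.001, 0.707, 0.707, -0.001]
ft_force: [0.2, 0.3, -2.2]
gripper_width: 0.0339
```

```bash
python3 look.py w18; python3 -c "
from h import *
crop(cv2.imread('pics/w18.png'),220,150,420,350,4,'w18a.png')"
```

```text
26.1 [0.6234 0.0385 0.1456] [-6.000e-04  7.071e-01  7.071e-01 -4.000e-04] cam [0.6241 0.1119 0.3106] w 0.03430546026009396 F [ 0.07 -0.59 -1.61]
```

View pics/w18a.png

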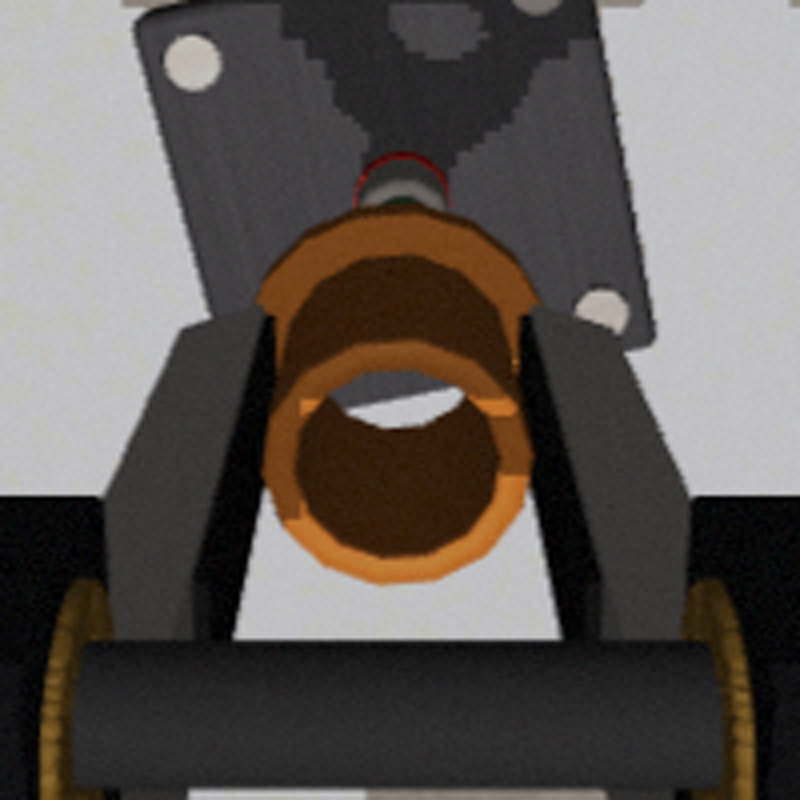

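```bash
python3 at.py w18 319 265.2 .1579;python3 at.py w11 319 261 .157;
```

```text
[0.6238 0.0371 0.1579] tcp->p [ 0.0004 -0.0014  0.0123] units [ 0.002 -0.006  0.049]
[0.6227 0.0366 0.157 ] tcp->p [0.0004 0.0013 0.0134] units [0.002 0.005 0.054]
```

>>> {"name": "servo_tool", "arguments": {"rows": "0.004 -0.01 -0.04 0 0 0 255;0.004 -0.01 -0.08 0 0 0 255;0.004 -0.01 -0.12 0 0 0 255;0.004 -0.01 -0.16 0 0 0 255;0.004 -0.01 -0.2 0 0 0 255;0.004 -0.01 -0.23 0 0 0 255;0.004 -0.01 -0.245 0 0 0 255;0.004 -0.01 -0.245 0 0 0 255;0.004 -0.01 -0.245 0 0 0 255"}}

```text
clock: 27.05
position: [0.6263, 0.0348, 0.0847]
ee_rot: [0.0, 0.708, 0.707, 0.0]
ft_force: [-0.2, -0.7, -0.4]
gripper_width: 0.0345
```

```bash
python3 look.py w19; python3 -c "
from h import *
crop(cv2.imread('pics/w19.png'),240,140,400,300,4,'w19a.png')"
```

```text
27.15 [0.6264 0.0348 0.085 ] [5.000e-04 7.075e-01 7.067e-01 4.000e-04] cam [0.6268 0.1083 0.25  ] w 0.03397337492583454 F [-0.04  1.35 -1.32]
```

View pics/w19a.png

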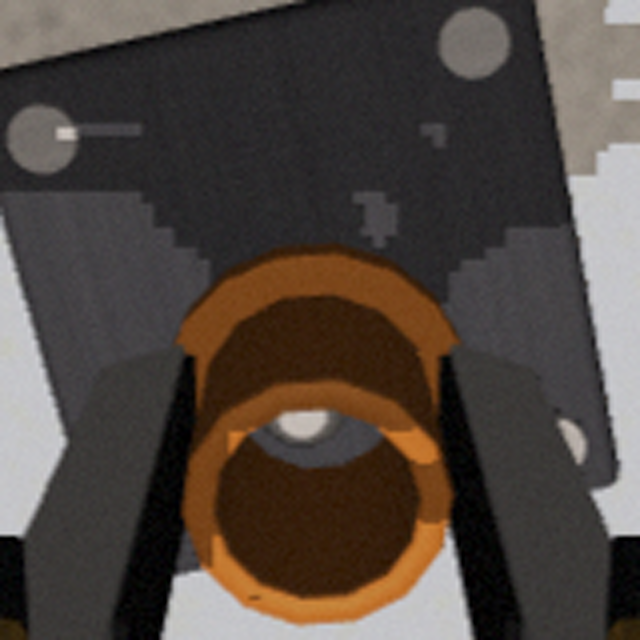

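>>> {"name": "servo_tool", "arguments": {"rows": "-0.006 0.006 -0.01 0 0 0 255;-0.006 0.006 -0.03 0 0 0 255;-0.006 0.006 -0.06 0 0 0 255;-0.006 0.006 -0.09 0 0 0 255;-0.006 0.006 -0.12 0 0 0 255;-0.006 0.006 -0.14 0 0 0 255;-0.006 0.006 -0.15 0 0 0 255;-0.006 0.006 -0.155 0 0 0 255;-0.006 0.006 -0.16 0 0 0 255;-0.006 0.006 -0.16 0 0 0 255;-0.006 0.006 -0.16 0 0 0 255"}}

```text
clock: 28.3
position: [0.6241, 0.0363, 0.0457]
ee_rot: [0.0, 0.708, 0.707, -0.0]
ft_force: [-3.0, 0.7, 5.5]
gripper_width: 0.034
```

>>> {"name": "servo_tool", "arguments": {"rows": "0 0 -0.006 0 0 0 255;0 0 -0.006 0 0 0 255;0 0 -0.006 0 0 0 255"}}

```text
clock: 28.6
position: [0.6241, 0.0363, 0.0457]
ee_rot: [0.0, 0.707, 0.707, 0.0]
ft_force: [-4.9, 0.1, 13.2]
gripper_width: 0.0341
```

>>> {"name": "servo_tool", "arguments": {"rows": "0 0 0.1 0 0 0 255;0 0 0.25 0 0 0 255;0 0 0.42 0 0 0 255;0 0 0.48 0 0 0 255;0 0.2 0.48 0 0 0 255;0.02 0.4 0.48 0 0 0 255;0.02 0.6 0.48 0 0 0 255;0.02 0.8 0.48 0 0 0 255;0.02 0.92 0.48 0 0 0 255;0.02 0.92 0.48 0 0 0 255;0.02 0.92 0.48 0 0 0 255"}}

```text
clock: 29.7
position: [0.6293, 0.2667, 0.1627]
ee_rot: [0.0, 0.707, 0.707, -0.0]
ft_force: [0.3, -0.1, -2.5]
gripper_width: 0.034
```

```bash
python3 look.py w20
```

```text
29.8 [0.6296 0.2651 0.1629] [ 4.000e-04  7.078e-01  7.064e-01 -3.000e-04] cam [0.6302 0.3387 0.3278] w 0.03365882539993385 F [-0.14 -0.48 -2.11]
```

View pics/w20.png

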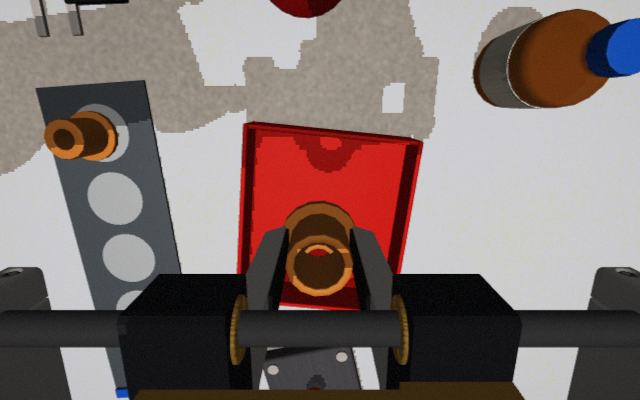

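>>> {"name": "servo_tool", "arguments": {"rows": "0 0 -0.15 0 0 0 255;0 0 -0.3 0 0 0 255;0 0 -0.42 0 0 0 255;0 0 -0.48 0 0 0 255;0 0 -0.515 0 0 0 255;0 0 -0.515 0 0 0 255"}}

```text
clock: 30.45
position: [0.6294, 0.265, 0.0335]
ee_rot: [-0.0, 0.708, 0.706, -0.001]
ft_force: [-0.6, -0.4, -2.4]
gripper_width: 0.0339
```

>>> {"name": "servo_tool", "arguments": {"rows": "0 0 -0.004 0 0 0 255;0 0 -0.004 0 0 0 90;0 0 -0.004 0 0 0 90;0 0 -0.004 0 0 0 90;0 0 0.06 0 0 0 90;0 0 0.2 0 0 0 90;0 0 0.4 0 0 0 90;0 0 0.6 0 0 0 0;0 0 0.8 0 0 0 0;0 0 1 0 0 0 0;0 0 1 0 0 0 0"}}

```text
clock: 31.55
position: [0.6326, 0.2676, 0.2941]
ee_rot: [0.004, 0.707, 0.707, 0.008]
ft_force: [0.7, 0.7, 0.3]
gripper_width: 0.0892
```

```bash
python3 look.py w21
```

```text
31.65 [0.6299 0.2666 0.2864] [0.001  0.7075 0.7068 0.0019] cam [0.6297 0.3399 0.4515] w 0.09363560448669324 F [-0.1  -0.12 -0.19]
```

View pics/w21.png

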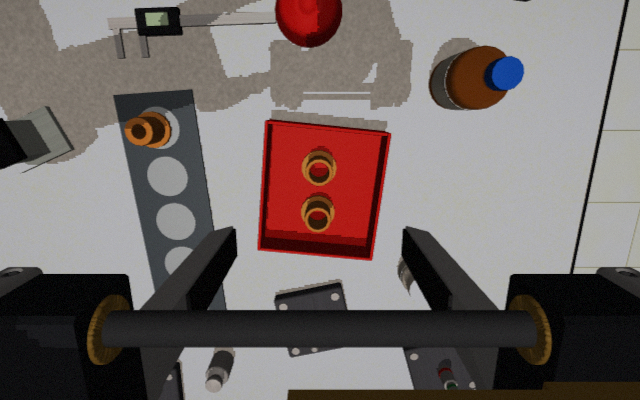

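>>> {"name": "servo_tool", "arguments": {"rows": "-0.84 -0.13 0 0 0 0 0;-0.84 -0.13 0 0 0 0 0;-0.84 -0.13 0 0 0 0 0;-0.84 -0.13 0 0 0 0 0;-0.84 -0.13 0 0 0 0 0;-0.84 -0.13 0 0 0 0 0;-0.84 -0.13 0 0 0 0 0"}}

```text
clock: 32.4
position: [0.4204, 0.234, 0.2835]
ee_rot: [0.0, 0.708, 0.707, -0.0]
ft_force: [0.9, 0.2, -0.2]
gripper_width: 0.0941
```

```bash
python3 look.py w22; python3 -c "
from h import *
crop(cv2.imread('pics/w22.png'),220,0,420,200,4,'w22a.png')"
```

```text
32.5 [0.4212 0.2341 0.2835] [ 1.000e-04  7.077e-01  7.065e-01 -2.000e-04] cam [0.4217 0.3076 0.4485] w 0.09444469050150059 F [0.58 0.34 0.31]
```

View pics/w22a.png

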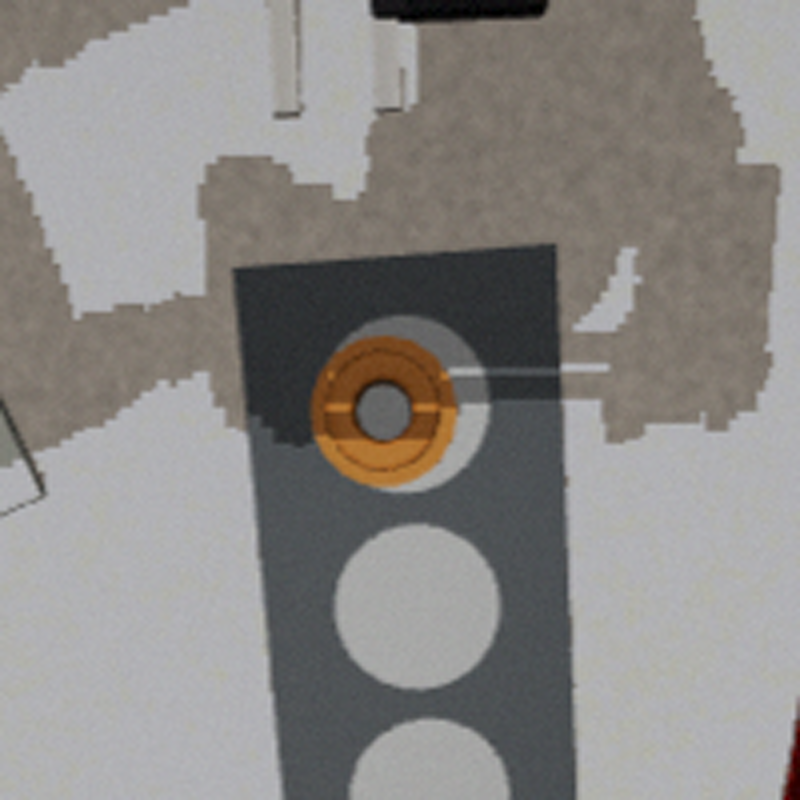

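Bushing 5 centre at crop (384,411), i.e. image (315.6,102.4).

```bash
python3 at.py w22 315.6 102.4 .043
```

```text
[0.4177 0.3131 0.043 ] tcp->p [-0.0034  0.0791 -0.2405] units [-0.014  0.316 -0.962]
```

>>> {"name": "servo_tool", "arguments": {"rows": "-0.014 0.318 0 0 0 0 0;-0.014 0.318 -0.2 0 0 0 0;-0.014 0.318 -0.4 0 0 0 0;-0.014 0.318 -0.6 0 0 0 0;-0.014 0.318 -0.76 0 0 0 0;-0.014 0.318 -0.76 0 0 0 0;-0.014 0.318 -0.86 0 0 0 0;-0.014 0.318 -0.94 0 0 0 0;-0.014 0.318 -0.94 0 0 0 0;-0.014 0.318 -0.94 0 0 0 0"}}

```text
clock: 33.55
position: [0.4178, 0.3141, 0.0507]
ee_rot: [0.0, 0.708, 0.707, 0.001]
ft_force: [0.1, 0.0, 0.3]
gripper_width: 0.0938
```

>>> {"name": "servo_tool", "arguments": {"rows": "0 0 -0.05 0 0 0 0;0 -0.003 -0.083 0 0 0 0;0 -0.003 -0.083 0 0 0 255;0 -0.003 -0.083 0 0 0 255;0 -0.003 -0.083 0 0 0 255;0 -0.003 -0.083 0 0 0 255;0 -0.003 -0.083 0 0 0 255;0 -0.003 -0.083 0 0 0 255;0 -0.003 -0.083 0 0 0 255;0 -0.003 -0.083 0 0 0 255;0 -0.003 -0.083 0 0 0 255;0 -0.003 -0.083 0 0 0 255"}}

```text
clock: 34.75
position: [0.4161, 0.3126, 0.0285]
ee_rot: [0.0, 0.708, 0.707, 0.0]
ft_force: [0.9, 0.6, 0.2]
gripper_width: 0.033
```

>>> {"name": "servo_tool", "arguments": {"rows": "0 0 0.2 0 0 0 255;0 0 0.4 0 0 0 255;0.15 -0.15 0.46 0 0 0 255;0.3 -0.3 0.46 0 0 0 255;0.45 -0.45 0.46 0 0 0 255;0.6 -0.6 0.46 0 0 0 255;0.7 -0.75 0.46 0 0 0 255;0.835 -0.9 0.46 0 0 0 255;0.835 -1 0.46 0 0 0 255;0.835 -1 0.46 0 0 0 255"}}

```text
clock: 35.75
position: [0.6257, 0.058, 0.1423]
ee_rot: [0.0, 0.709, 0.705, -0.001]
ft_force: [-0.4, 0.4, -1.3]
gripper_width: 0.0333
```

>>> {"name": "servo_tool", "arguments": {"rows": "0 -0.11 0 0 0 0 255;0 -0.11 0 0 0 0 255;0 -0.11 0 0 0 0 255;0 -0.11 0 0 0 0 255;0 -0.11 0 0 0 0 255;0 -0.11 0 0 0 0 255"}}

```text
clock: 36.35
position: [0.6245, 0.036, 0.1436]
ee_rot: [-0.0, 0.707, 0.707, 0.0]
ft_force: [0.0, 0.0, -1.1]
gripper_width: 0.0332
```

```bash
python3 look.py w23; python3 -c "
from h import *
crop(cv2.imread('pics/w23.png'),220,150,420,350,4,'w23a.png')"
```

```text
36.45 [0.6246 0.0357 0.1436] [0.000e+00 7.072e-01 7.070e-01 1.000e-04] cam [0.6251 0.1092 0.3085] w 0.03336946397362626 F [ 0.57  0.41 -2.44]
```

View pics/w23a.png

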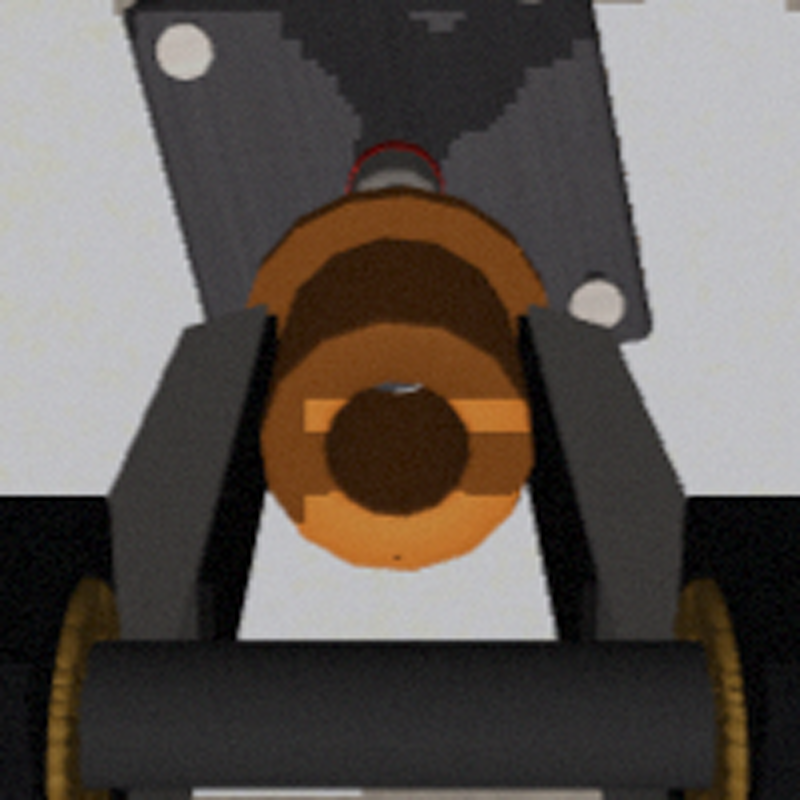

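>>> {"name": "servo_tool", "arguments": {"rows": "0.003 -0.006 -0.04 0 0 0 255;0.003 -0.006 -0.08 0 0 0 255;0.003 -0.006 -0.12 0 0 0 255;0.003 -0.006 -0.15 0 0 0 255;0.003 -0.006 -0.17 0 0 0 255;0.003 -0.006 -0.19 0 0 0 255;0.003 -0.006 -0.21 0 0 0 255;0.003 -0.006 -0.23 0 0 0 255;0.003 -0.006 -0.25 0 0 0 255;0.003 -0.006 -0.25 0 0 0 255;0.003 -0.006 -0.25 0 0 0 255"}}

```text
clock: 37.6
position: [0.6255, 0.0336, 0.081]
ee_rot: [0.0, 0.708, 0.707, 0.0]
ft_force: [-0.4, -0.6, -2.1]
gripper_width: 0.0336
```

>>> {"name": "servo_tool", "arguments": {"rows": "0 0 -0.01 0 0 0 255;0 0 -0.02 0 0 0 255;0 0 -0.03 0 0 0 255;0 0 -0.035 0 0 0 255;0 0 -0.035 0 0 0 255;0 0 -0.035 0 0 0 255"}}

```text
clock: 38.2
position: [0.6255, 0.0336, 0.0727]
ee_rot: [0.0, 0.708, 0.707, 0.0]
ft_force: [-1.1, -0.5, 2.4]
gripper_width: 0.0337
```

>>> {"name": "servo_tool", "arguments": {"rows": "0 0 -0.006 0 0 0 255;0 0 -0.006 0 0 0 255;0 0 -0.006 0 0 0 255"}}

```text
clock: 38.5
position: [0.6255, 0.0336, 0.0726]
ee_rot: [0.0, 0.708, 0.707, 0.0]
ft_force: [-3.2, -0.1, 9.9]
gripper_width: 0.0332
```

```bash
python3 - <<'E'
from h import *
im=vision.read_camera('scene');crop(im,262,150,342,250,5,'s24.png')
E
```

```text
(no output)
```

View pics/s24.png

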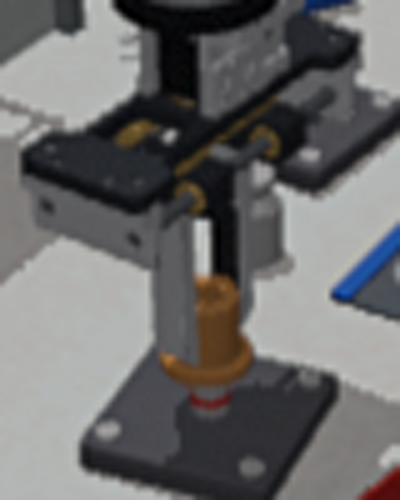

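Stopped on the shoulder, so it's good. Now to the drawer.

>>> {"name": "servo_tool", "arguments": {"rows": "0 0 0.1 0 0 0 255;0 0 0.25 0 0 0 255;0 0 0.45 0 0 0 255;0 0 0.65 0 0 0 255;0 0 0.82 0 0 0 255;0 0 0.82 0 0 0 255"}}

```text
clock: 39.15
position: [0.629, 0.0334, 0.2828]
ee_rot: [0.005, 0.708, 0.707, 0.005]
ft_force: [0.5, 0.6, -1.1]
gripper_width: 0.0333
```

>>> {"name": "servo_tool", "arguments": {"rows": "-0.2 -0.15 0 0 0 0 255;-0.36 -0.35 0 0 0 0 255;-0.36 -0.5 0 0 0 0 255;-0.36 -0.7 0 0 0 0 255;-0.36 -0.85 0 0 0 0 255;-0.36 -1 0 0 0 0 255;-0.36 -1 0 0 0 0 255"}}

```text
clock: 39.85
position: [0.5348, -0.2213, 0.2734]
ee_rot: [-0.0, 0.709, 0.705, -0.001]
ft_force: [-0.3, 0.8, -2.4]
gripper_width: 0.0334
```

>>> {"name": "servo_tool", "arguments": {"rows": "0 -0.2 0 0 0 0 255;0 -0.4 0 0 0 0 255;0 -0.6 0 0 0 0 255;0 -0.65 0 0 0 0 255;0 -0.65 0 0 0 0 255;0 -0.65 0 0 0 0 255"}}

```text
clock: 40.45
position: [0.5354, -0.377, 0.2746]
ee_rot: [-0.001, 0.707, 0.707, 0.001]
ft_force: [-0.2, 0.7, -1.2]
gripper_width: 0.0331
```

```bash
python3 look.py w25
```

```text
40.55 [ 0.5357 -0.3766  0.2757] [-5.000e-04  7.069e-01  7.073e-01  4.000e-04] cam [ 0.5361 -0.3034  0.4408] w 0.033062918102202854 F [ 0.25 -0.04 -1.9 ]
```

View pics/w25.png

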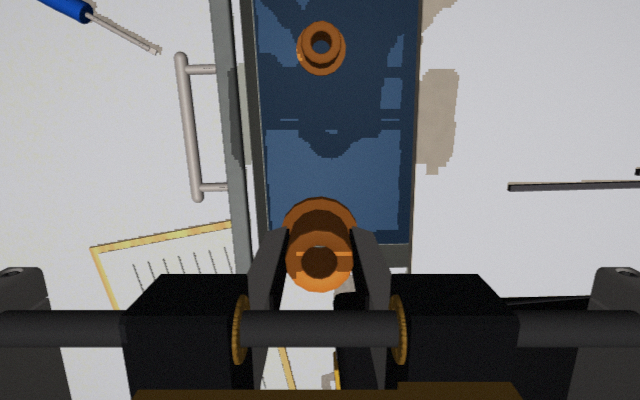

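```bash
python3 at.py w25 400 243 .097;python3 at.py w25 400 262 .15; python3 at.py w25 321 45 .137
```

```text
[ 0.6239 -0.445   0.097 ] tcp->p [ 0.0882 -0.0684 -0.1787] units [ 0.353 -0.274 -0.715]
[ 0.6115 -0.4421  0.15  ] tcp->p [ 0.0758 -0.0655 -0.1257] units [ 0.303 -0.262 -0.503]
[ 0.5377 -0.2529  0.137 ] tcp->p [ 0.002   0.1237 -0.1387] units [ 0.008  0.495 -0.555]
```

>>> {"name": "servo_tool", "arguments": {"rows": "0 0.02 -0.15 0 0 0 255;0 0.02 -0.3 0 0 0 255;0 0.02 -0.42 0 0 0 255;0 0.02 -0.52 0 0 0 255;0 0.02 -0.57 0 0 0 255;0 0.02 -0.59 0 0 0 255;0 0.02 -0.59 0 0 0 255;0 0.02 -0.59 0 0 0 255"}}

```text
clock: 41.4
position: [0.5364, -0.3743, 0.1298]
ee_rot: [0.001, 0.707, 0.707, 0.0]
ft_force: [0.1, -0.6, -1.1]
gripper_width: 0.0333
```

>>> {"name": "servo_tool", "arguments": {"rows": "0 0 -0.01 0 0 0 255;0 0 -0.015 0 0 0 255;0 0 -0.02 0 0 0 255;0 0 -0.02 0 0 0 255"}}

```text
clock: 41.8
position: [0.5354, -0.374, 0.1232]
ee_rot: [-0.0, 0.708, 0.707, 0.0]
ft_force: [-0.0, 0.9, -2.0]
gripper_width: 0.0335
```

>>> {"name": "servo_tool", "arguments": {"rows": "0 0 -0.004 0 0 0 255;0 0 -0.008 0 0 0 255;0 0 -0.008 0 0 0 255"}}

```text
clock: 42.1
position: [0.5358, -0.3741, 0.1225]
ee_rot: [0.001, 0.708, 0.707, 0.0]
ft_force: [-1.0, 1.0, 4.5]
gripper_width: 0.0329
```

>>> {"name": "servo_tool", "arguments": {"rows": "0 0 0 0 0 0 100;0 0 0 0 0 0 100;0 0 0 0 0 0 100;0 0 0.08 0 0 0 100;0 0 0.2 0 0 0 100;0 0 0.4 0 0 0 100;0 0 0.6 0 0 0 100;0 0 0.6 0 0 0 255"}}

```text
clock: 42.9
position: [0.5383, -0.3763, 0.2794]
ee_rot: [0.007, 0.707, 0.707, 0.001]
ft_force: [0.5, -0.6, 0.3]
gripper_width: 0.0521
```

```bash
python3 look.py w26;python3 - <<'E'
from h import *
im=vision.read_camera('top');crop(im,390,80,550,280,3,'t26.png')
E
```

```text
43.0 [ 0.5359 -0.3743  0.2725] [1.500e-03 7.075e-01 7.067e-01 1.000e-04] cam [ 0.536  -0.3005  0.4373] w 0.04480948925502935 F [-0.59 -0.06 -0.75]
```

View pics/w26.png

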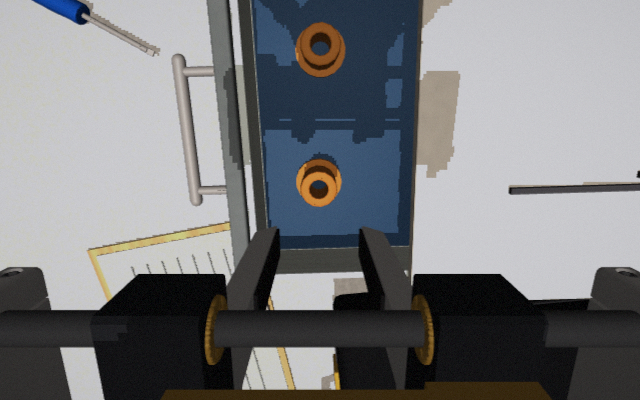

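```bash
python3 - <<'E'
from h import *
import pickle
A=[];obs=[('w14',194,161),('w26',178,58),('w16',192,203)]
for n,u,v in obs:
    (K,E),o=pickle.load(open(n+'.pkl','rb'));P=K@E[:3];A+=[u*P[2]-P[0],v*P[2]-P[1]]
X=np.linalg.svd(np.array(A))[2][-1];X=X[:3]/X[3];print(X)
for n,u,v in obs: print(proj('w',X,pickle.load(open(n+'.pkl','rb'))[0]),u,v)
KE=pickle.load(open('w26.pkl','rb'))[0]; print(ray('w',195,202,X[2],KE))
E
```

```text
[ 0.42121897 -0.26180034  0.13987093]
[194.75699801 161.02710455] 194 161
[177.58871342  58.03444887] 178 58
[191.63687759 202.94488962] 192 203
[ 0.42386589 -0.38402724  0.13987093]
```

>>> {"name": "servo_tool", "arguments": {"rows": "-0.7 0.2 0 0 0 0 255;-0.7 0.2 0 0 0 0 255;-0.7 0.2 0 0 0 0 255;-0.7 0.2 0 0 0 0 255;-0.7 0.2 0 0 0 0 255;-0.7 0.2 -0.15 0 0 0 255;-0.7 0.2 -0.3 0 0 0 255;-0.7 0.2 -0.45 0 0 0 255;-0.7 0.2 -0.57 0 0 0 255;-0.7 0.2 -0.57 0 0 0 255;-0.7 0.2 -0.57 0 0 0 255"}}

```text
clock: 44.2
position: [0.3607, -0.3238, 0.1279]
ee_rot: [-0.001, 0.707, 0.707, 0.0]
ft_force: [0.6, -0.5, 0.8]
gripper_width: 0.0007
```

```bash
python3 look.py w27
```

```text
44.3 [ 0.3616 -0.3249  0.1298] [ 0.0012  0.7075  0.7067 -0.    ] cam [ 0.3618 -0.2512  0.2947] w 0.0003383203198013455 F [-0.11 -0.36 -0.46]
```

View pics/w27.png

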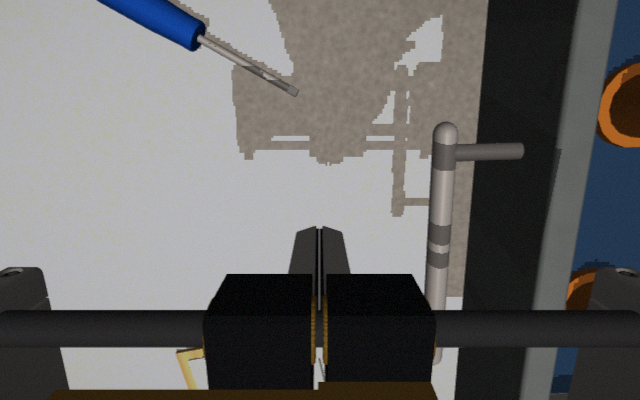

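>>> {"name": "servo_tool", "arguments": {"rows": "0.03 0 0 0 0 0 255;0.06 0 0 0 0 0 255;0.09 0 0 0 0 0 255;0.11 0 0 0 0 0 255;0.13 0 0 0 0 0 255;0.15 0 0 0 0 0 255;0.17 0 0 0 0 0 255;0.19 0 0 0 0 0 255;0.21 0 0 0 0 0 255;0.23 0 0 0 0 0 255;0.25 0 0 0 0 0 255;0.27 0 0 0 0 0 255"}}

```text
clock: 45.55
position: [0.4282, -0.3236, 0.1286]
ee_rot: [-0.0, 0.708, 0.707, 0.0]
ft_force: [-2.0, 0.7, -0.2]
gripper_width: 0.0008
```

```bash
python3 look.py w28
```

```text
45.65 [ 0.4291 -0.3243  0.1288] [8.000e-04 7.074e-01 7.068e-01 2.000e-04] cam [ 0.4294 -0.2507  0.2937] w 0.0005895407222417482 F [ 0.55 -0.17  0.1 ]
```

View pics/w28.png

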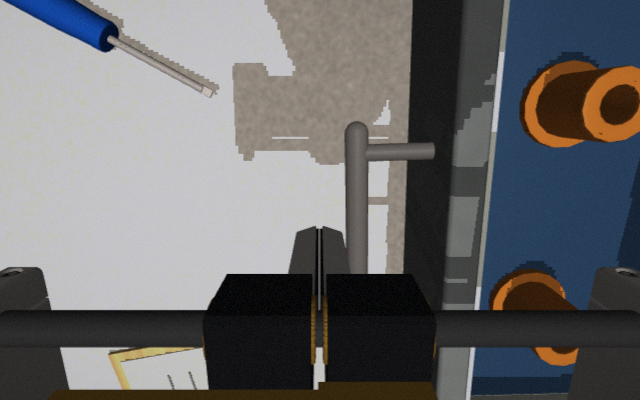

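>>> {"name": "servo_tool", "arguments": {"rows": "0.02 0 0 0 0 0 255;0.04 0 0 0 0 0 255;0.065 0 0 0 0 0 255;0.09 0 0 0 0 0 255;0.115 0 0 0 0 0 255;0.14 0 0 0 0 0 255;0.165 0 0 0 0 0 255;0.19 0 0 0 0 0 255;0.215 0 0 0 0 0 255;0.24 0 0 0 0 0 255;0.265 0 0 0 0 0 255;0.29 0 0 0 0 0 255"}}

```text
clock: 46.9
position: [0.501, -0.3239, 0.1287]
ee_rot: [-0.0, 0.708, 0.707, 0.0]
ft_force: [-1.7, 1.5, -0.4]
gripper_width: 0.0005
```

>>> {"name": "servo_tool", "arguments": {"rows": "0.02 0 0 0 0 0 255;0.04 0 0 0 0 0 255;0.06 0 0 0 0 0 255;0.08 0 0 0 0 0 255;0.1 0 0 0 0 0 255;0.1 0 0 0 0 0 255"}}

```text
clock: 47.5
position: [0.5268, -0.3245, 0.1289]
ee_rot: [0.001, 0.707, 0.707, 0.0]
ft_force: [0.1, 0.4, 0.5]
gripper_width: 0.0006
```

```bash
python3 look.py w29
```

```text
47.6 [ 0.5261 -0.3244  0.1289] [8.000e-04 7.075e-01 7.067e-01 1.000e-04] cam [ 0.5264 -0.2508  0.2939] w 0.0004410133290433869 F [-0.38 -0.28 -0.01]
```

View pics/w29.png

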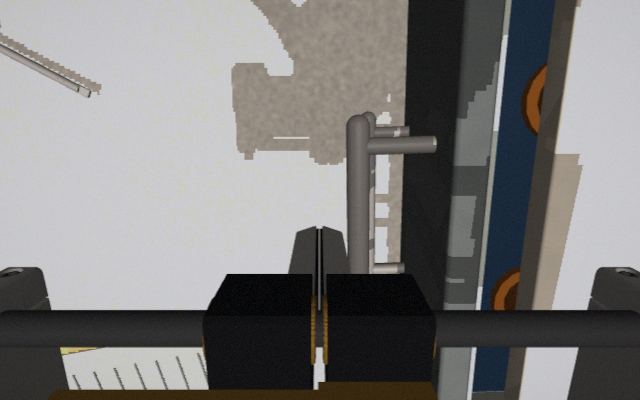

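Sliding fine; about 35 to 45 mm of travel is left. I'll go on gently and watch the force.

>>> {"name": "servo_tool", "arguments": {"rows": "0.015 0 0 0 0 0 255;0.03 0 0 0 0 0 255;0.045 0 0 0 0 0 255;0.06 0 0 0 0 0 255;0.075 0 0 0 0 0 255;0.09 0 0 0 0 0 255;0.105 0 0 0 0 0 255;0.12 0 0 0 0 0 255;0.12 0 0 0 0 0 255"}}

```text
clock: 48.55
position: [0.5438, -0.3237, 0.1289]
ee_rot: [-0.009, 0.707, 0.707, -0.008]
ft_force: [-25.7, 0.1, 14.6]
gripper_width: 0.0005
```

```bash
python3 look.py w30
```

```text
48.65 [ 0.5438 -0.3237  0.1289] [-0.009   0.7068  0.7073 -0.008 ] cam [ 0.5481 -0.2505  0.2939] w 0.0008261338540882708 F [-24.54  -0.96  14.01]
```

View pics/w30.png

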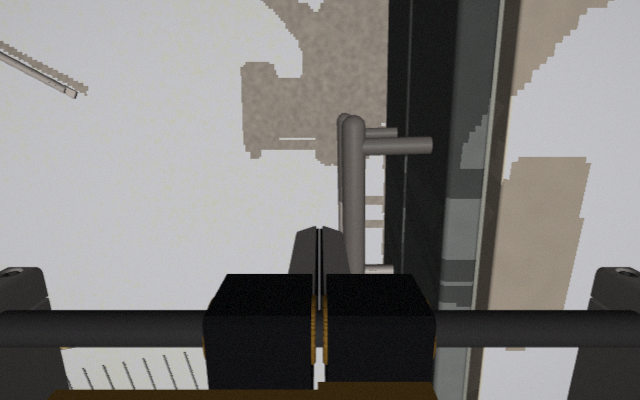

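>>> {"name": "servo_tool", "arguments": {"rows": "-0.05 0 0 0 0 0 255;-0.1 0 0 0 0 0 255;-0.2 0 0 0 0 0 255;-0.3 0 0 0 0 0 255;-0.4 0 0.1 0 0 0 255;-0.5 0 0.3 0 0 0 255;-0.6 0 0.5 0 0 0 255;-0.6 0 0.7 0 0 0 255;-0.6 0 0.7 0 0 0 255;-0.6 0 0.7 0 0 0 255"}}

```text
clock: 49.7
position: [0.4066, -0.3249, 0.3061]
ee_rot: [0.003, 0.708, 0.707, 0.0]
ft_force: [0.1, 0.3, -1.2]
gripper_width: 0.0005
```

```bash
python3 look.py w31; python3 - <<'E'
from h import *
w=cv2.imread('pics/w31.png')
t=vision.read_camera('top');s=vision.read_camera('scene')
cv2.imwrite('pics/t31.png',t)
cv2.imwrite('pics/c31.png',np.hstack([cv2.resize(t[80:280,390:550],(480,600)),cv2.resize(s[95:255,175:285],(320,465))[:600] if 0 else cv2.copyMakeBorder(cv2.resize(s[95:255,175:285],(320,465)),0,135,0,0,0)]))
E
```

```text
49.8 [ 0.4054 -0.3235  0.3023] [-8.000e-04  7.074e-01  7.068e-01  3.000e-04] cam [ 0.4061 -0.2502  0.4674] w 0.00044300856570956274 F [ 0.22  0.14 -0.98]
```

View pics/w31.png

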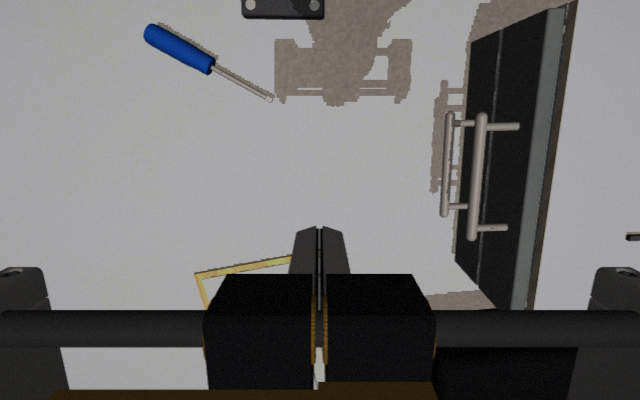

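View pics/c31.png

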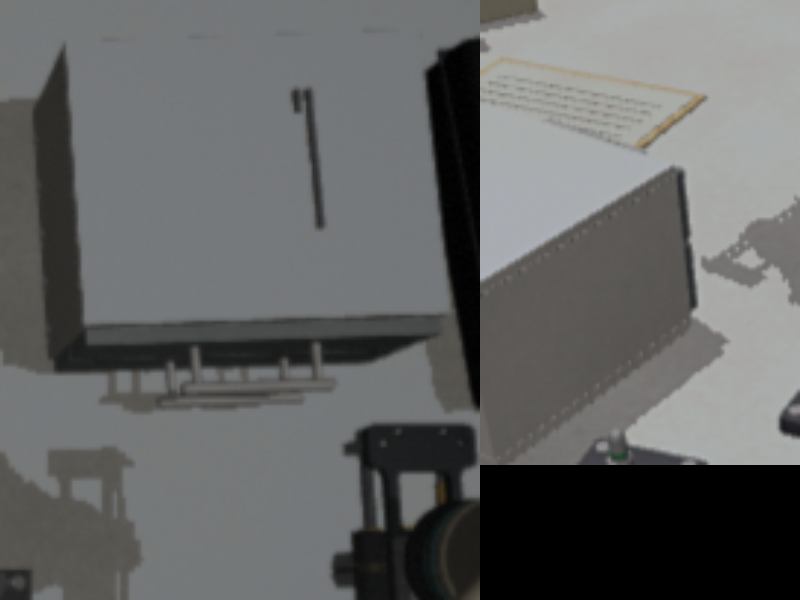

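View pics/t31.png

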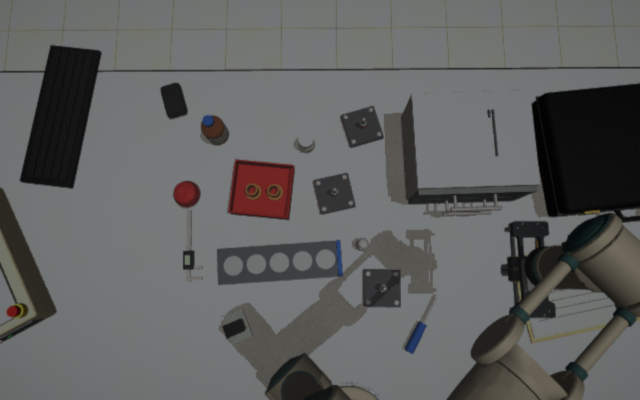

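```bash
python3 - <<'E'
from h import *
a=cv2.imread('pics/top0.png').astype(int);b=cv2.imread('pics/t31.png').astype(int)
d=np.abs(a-b).sum(2)
for n,(x,y,r) in dict(weight=(361,243,10),caliper=(188,245,40),apple=(186,194,16),jar=(305,144,14)).items():
    print(n,(d[y-r:y+r,max(0,x-r):x+r]>60).sum())
s=vision.read_camera('scene');crop(s,225,125,285,185,8,'sf.png')
E
```

```text
weight 43
caliper 32
apple 0
jar 0
```

View pics/sf.png

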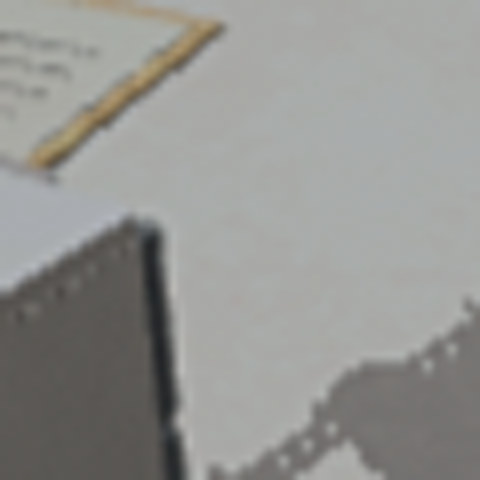

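```bash
python3 -c "
from plant import ctrl
print(ctrl.job_done(), ctrl.get_obs()['clock'])"
```

```text
the job is handed in; nothing more can be done
the job is handed in; nothing more can be done
```

All four bushings (places 1, 2, 3 and 5; place 4 was empty) are gauged in order and sorted, and the drawer is shut. I handed the job in at about 50 s on the robot's clock.

| Place | Stopped on | Verdict | Now in |
|---|---|---|---|
| 1 | base | worn | red bin |
| 2 | shoulder | good | drawer, upright |
| 3 | base | worn | red bin |
| 5 | shoulder | good | drawer, upright |

- **Gauging:** each stop was felt as a contact force of 3.5 to 13 N at the height expected for the base or the shoulder. Bushing 2 was pressed least, at 3.5 N. It had been knocked about 4 cm aside before I got to it, so I located it again before grasping.
- **Drawer:** I pushed it until it met a stop at about 26 N. The last pictures show its front flush with the cabinet and the lower drawer, but I did not measure the opening in millimetres. I last saw both good bushings standing just before the end of the push; once the drawer was shut they could not be seen.
- **Bin and bystanders:** the last top view shows both worn bushings in the bin. The apple and jar are unchanged. The weight and caliper differ by a few pixels, which I took to be the arm's shadow. The arm was clear of everything when I handed in.

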